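Copy the old shelf's splayed corner to the scoring board with a sliding bevel

TASK

The new frosted glass shelf has to be cut to the same splayed corner as the old one. Set the sliding bevel snugly on the old shelf's splayed corner, stock flush along the front edge and blade flush along the splayed end, and there press its lever flat to lock it; then lay the locked bevel flat on the scoring board with the back of its stock flush against the low fence, bring the swivelling angle stop and the blade together so that the stop lies flush along the blade, and leave them like that. Leave the bottle, the measuring cup, the first aid box and the thermometer case where they are.

Things in the scene. Friction and masses are not known exactly. Their poses are not given: they have to be found in the camera images.
- bevel: Sliding bevel, loose, 0.37 kg, lying flat. Its stock is a bar 26 mm wide (y -13 to +13), 24 mm high, x -13 to +117 mm, round at the pivot end. Origin: on the blade's pivot axis, on the stock's underside; x along the stock to its butt, z up. The blade comes out on the -y side: the straight -y face is the stock's inner edge, the +y face its back.
- bevel_butt (a point): Centre of the butt end of the bevel's stock, at the middle of its height (x = 117, z = 12 mm in the bevel's frame). The stock can be gripped across its 26 mm width, also over the lever, which is only 12 mm wide; raised, its tip stands 72 mm above the underside, at x = 40 mm.
- bevel_blade (a joint): Angle of the blade to the stock less 90 degrees: 0 = square (blade along the stock's -y), positive = wider (tip swings to the stock's -x), negative = tip nearer the butt. Range -1.4 to 1.3 rad; starts at 0.64 to 0.86, wider than the corner. Lever up: turns under 0.03 N m (0.3 N near the tip), stays where left. Lever flat: clamped, holds about 0.3 N m (2 N near the tip).
- blade (a point): Frame of the steel blade, on its pivot axis, 8 mm above the stock's underside: x along the blade to the tip, +y to its inside edge (the butt's side), z up. The blade is 20 mm wide (y -10 to +10), 3 mm thick (6.5 to 9.5 mm above the stock's underside) and ends at x = 150 mm.
- bevel_lever (a joint): Black cam lever on top of the stock: 0 = raised 46 degrees, blade free; 0.8 rad = flat on the stock, blade clamped. Hinged across the stock over the blade's pivot (x = 0, z = 24 mm); it points to the butt, 62 mm long, 12 mm wide; flat, its top is 29 mm above the stock's underside. Pressed straight down 28 to 38 mm from the hinge it moves at 2 N and is flat at 5 to 10 N; it stays where left.
- lever_tip (a point): Point on the lever's top face, 58 mm from its hinge along the lever, near its free end.
- shelf_corner (a point): Splayed front corner of the old frosted glass shelf, on its upper face, 10 mm above the counter. The glass lies unmoving on pads, its edges 4 to 10 mm above the counter. From here the straight front edge runs 300 mm along this frame's +y; the glass is on the +x side, 115 mm deep. Bottle and cup stand on it at y above 160 mm.
- splay_end (a point): Rear end of the old shelf's straight splayed end, 115 mm from the corner, on the upper face: x along the splayed edge, from the corner to here; the glass is on the +y side. The corner is 10 to 31 degrees wider than square, different each time; it does not give.
- board: Plywood scoring board, fixed, 18 mm thick: x -30 to +210, y -140 to +170 mm, z up, origin on its underside. Its fence is an aluminium strip 8 mm high above the board, x -25 to 0, y -135 to +165; the face looking over the board is the plane x = 0. The bevel goes there with its x along the board's +y, blade pointing away from the fence.
- stop (a joint): Angle of the swivelling angle stop on the board: 0 = square to the fence (along the board's +x), positive = tip swung to the board's -y. Range -0.7 to 0.95 rad, starts at -0.2 to 0.05. Friction 0.1 N m (about 0.6 N near its end); stays where left.
- stop_pivot (a point): On the angle stop's pivot axis, level with the bar's top (33 mm above the counter), at the board's x = 45, y = -60 mm; x along the bar to its tip. Aluminium bar 28 mm wide (y -14 to +14), 1 to 15 mm above the board, 190 mm long from the pivot, rounded about the pivot with radius 14 mm; a black knob, radius 14 mm, stands 12 mm above it.
- amber_bottle: Bystander: amber glass bottle, 42 mm across, 82 mm tall, standing on the shelf; origin under its centre.
- measuring_cup: Bystander: small white measuring cup, 44 mm across, 38 mm tall, standing on the shelf; origin under its centre.
- first_aid_box: Bystander: white plastic first aid box with a latch, 115 x 160 x 48 mm, on the counter; origin under its centre, 160 mm along its y.
- thermometer_case: Bystander: white thermometer case, 20 x 135 x 15 mm, lying on the counter along its y; origin under its centre.
There are look-alikes about, which are no part of the job. Leave any yellow look-alike of the bevel alone.

How it is judged:
By the outcome, as a careful person would: the job done as asked, in the order asked, and still so for the second after the job is handed in, with the robot touching nothing.
It also fails if it takes over 72 s, if anything falls off the work surface, if the arm or the gripper's body presses on something with over 40 N, if the wrist force passes 120 N, or if a joint passes its speed limit or range.

ROBOT

A 7-joint arm with a two-finger parallel gripper is mounted at the origin on the work surface. World frame = base frame: x ahead of the robot, y to its left, z up, the work surface at z = 0. Lengths are in m, angles in rad, forces in N, time in s.
With the tool pointing down it reaches from about 0.4 to 0.9 m from the base axis. Payload 5.5 kg.
Tool frame: the origin (TCP) lies at the very end of the fingers, on their centre line; the grasp point (between the pads) lies 19 mm behind it (ctrl.grip_depth is the distance from the TCP to the grasp point, in m); z points along the fingers, y is the direction in which the jaws open and shut (so a half turn about z gives the same grasp; the last joint's range is limited). The gripper opens to 92 mm and grips with 3 to 60 N. Pads are 19 mm wide; open, the fingers measure 130 mm over their backs; the gripper's body (75 mm by 190 mm) begins 47 mm behind the grasp point.
Start: joints at [1.596, 0.501, -0.427, 1.55, 0.221, 1.138, -0.21], TCP at [0.153, -0.632, 0.227] pointing down, gripper open.
Joint ranges: [-2.88, 2.88], [-0.31, 2.03], [-1.54, 1.56], [0.2, 2.42], [-1.41, 4.55], [0.19, 2.02], [-2.57, 2.57]. Speed limits (rad/s): [2.57, 2.57, 3.14, 3.14, 3.14, 3.14, 3.14].

INTERFACE

Orientations are given as a rotation vector (axis times angle).
In Python, from rig import telemetry, vision, ctrl gives the robot as it stands.
- The arm moves only by the tool step_arm, never from a script. Its arguments are lists of equal length, an entry for each row: "linear": the shift along the world's x, y, z in cm, a list of three; "roll": the turn about the world's z in rad. A call has 1 to 20 rows; each row shifts and turns the commanded pose from where the row before left it; what a row does not reach is not made up. A row lasts 1/8 s, in which the tool goes at most 62.5 mm and 10.7 degrees, less where a joint would pass 70% of its speed; a pose out of reach is approached as far as the arm can. A call with a gripper value outside its range is refused whole. "hand" is the opening, from -1 (shut) to 1 (fully open), set as the call begins (left out, the last holds). The fingers move at their own pace and stop on an object; "squeeze" is the grip in N (left out, the last holds). Time passes only in rows, so rows that do not move let the fingers close. It gives the time, the measured TCP pose, the force and the opening at its end, in the units of the state.
- telemetry.state(): the state, without advancing time (a new reading comes with each control period).
- vision.read_camera(name): name is "scene" or "top"; returns (picture, depth): 480x640x3 uint8, red, green, blue; 480x640 float32, m along the optical axis (not along the pixel's ray), 0 where there is no reading.
- vision.camera_model(name): a dict with "fx", "fy", "cx", "cy" (pixels), "D" ([k1, k2, p1, p2, k3] as OpenCV has them; the pictures are not rectified), "xyz" and "orientation" of the camera in the world. Camera axes: x right, y down, z forward; pixel columns grow to the right and rows downward; lengths in m; the calibration is good to about 2 mm. A picture is of the moment at which its call begins. camera_model takes no time and is no camera call.
- ctrl.close_job(): hands the job in, once; it reports no verdict.
The state is a dict: "clock": time; "joint_positions": joint angles; "qvel": joint speeds; "effort": joint torques, N m; "tool_pos": TCP position; "orientation": TCP orientation; "ft_force": force on the tool from outside, world axes, zero at the start; "ft_torque": the same for the moment, N m; "gripper_width": finger opening in m.
Only numpy, scipy, OpenCV 4.12 (cv2) and the standard library are available. Lean on these libraries where they do the work, as an engineer would, in place of code of your own. Each camera call takes 0.05 s, during which the arm holds its last target. There are 200 camera calls.

## Working session

There is one attempt and no reset: what is moved stays moved. The work goes in short steps, Python scripts to look and compute and a tool call to move; the robot and the scene stay as the last step left them, time stands still between calls to the robot, and variables do not carry over. Pictures are saved under pics/ and viewed, about 8 in all and at most 12, crops included, and the job is handed in when it is done.

Besides the shell and the picture viewer there is one more tool, called after "Request:" as name(argument=value, ...), one argument or row to a line, values as JSON. step_arm: Moves the arm, as the interface text tells. Its arguments: {"type":"object","properties":{"linear":{"type":"array"},"roll":{"type":"array"},"hand":{"type":"number"},"squeeze":{"type":"number"}},"required":["linear","roll"]}

```bash
ls; mkdir -p pics; cat > h.py <<'E'
import numpy as np, cv2
from rig import telemetry, vision, ctrl
from scipy.spatial.transform import Rotation as R
def cam(n):
    m=vision.camera_model(n)
    K=np.array([[m['fx'],0,m['cx']],[0,m['fy'],m['cy']],[0,0,1]])
    o=np.array(m['orientation']); 
    Rm=R.from_rotvec(o).as_matrix() if o.shape==(3,) else o
    return K,np.array(m['D'],float),np.array(m['xyz']),Rm
def onplane(n,uv,z):
    K,D,t,Rm=cam(n)
    p=cv2.undistortPoints(np.array(uv,float).reshape(-1,1,2),K,D)[:,0]
    r=np.c_[p,np.ones(len(p))]@Rm.T
    s=(z-t[2])/r[:,2]
    return t+r*s[:,None]
def proj(n,P):
    K,D,t,Rm=cam(n)
    return cv2.projectPoints(np.array(P,float).reshape(-1,3),cv2.Rodrigues(Rm.T)[0],-Rm.T@t,K,D)[0][:,0]
def snap(n,f):
    a,d=vision.read_camera(n); cv2.imwrite(f'pics/{f}.png',a[:,:,::-1]); np.savez(f'pics/{f}.npz',a=a,d=d); return a,d
def crop(f,u0,v0,u1,v1,k,out):
    a=cv2.imread(f'pics/{f}.png')[v0:v1,u0:u1]; cv2.imwrite(f'pics/{out}.png',cv2.resize(a,None,fx=k,fy=k,interpolation=cv2.INTER_CUBIC))
E
python3 - <<'E'
from h import *
for n in('scene','top'):
    snap(n,n+'0'); print(vision.camera_model(n))
s=telemetry.state();print(s)
E
```

```text
pics
{'fx': 468.9064282583162, 'fy': 468.9064282583162, 'cx': 320.79836579861154, 'cy': 240.89084792510167, 'D': array([-0.0429959,  0.       ,  0.       ,  0.       ,  0.       ]), 'xyz': array([1.10956117, 0.01243897, 0.95014298]), 'orientation': array([-1.88436579, -1.78101358,  0.62576553])}
{'fx': 444.7527136945147, 'fy': 444.7527136945147, 'cx': 323.67476540754734, 'cy': 236.07397685069262, 'D': array([-0.07058797,  0.        ,  0.        ,  0.        ,  0.        ]), 'xyz': array([0.19493391, 0.06556896, 1.06616554]), 'orientation': array([-1.93721785,  2.25666001, -0.27017577])}
{'clock': 0.1, 'joint_positions': array([ 1.5961655 ,  0.50177061, -0.42681011,  1.55130257,  0.22082793,
        1.13827098, -0.21030519]), 'qvel': array([ 7.62290861e-04, -2.54139299e-03,  5.34837577e-04, -8.55880055e-04,
        9.32457278e-05, -7.34572015e-04,  3.16031611e-04]), 'effort': array([-1.19008479e-02, -5.67874181e+01, -5.83872333e+00, -2.79908037e+01,
       -6.91235368e-02,  2.42570357e-02,  6.97537575e-05]), 'tool_pos': array([ 0.15295285, -0.63113215,  0.22578977]), 'orientation': array([-3.11772190e+00, -3.72579554e-01,  2.33059954e-04]), 'ft_force': array([-0.06977255, -0.47766045,  0.10669899]), 'ft_torque': array([ 0.03417954, -0.00839692,  0.03242291]), 'gripper_width': 0.09175714310868227}
```

View pics/top0.png

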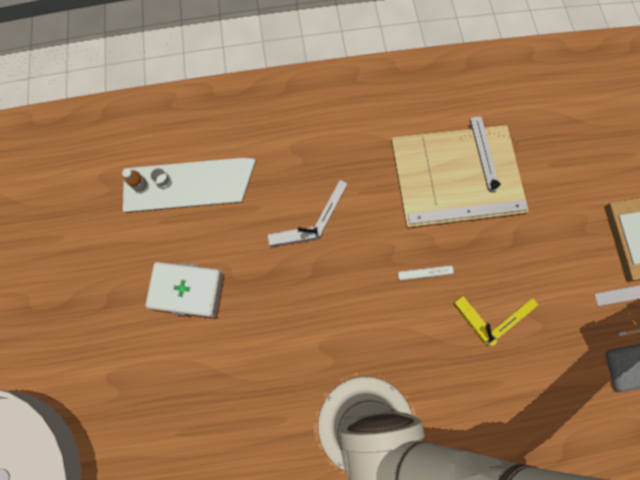

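View pics/scene0.png

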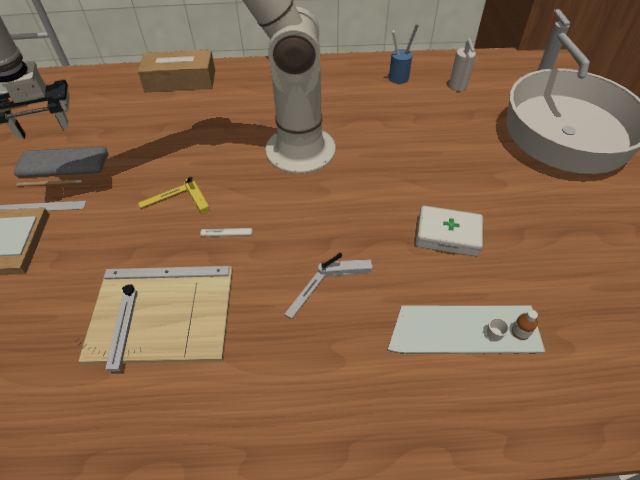

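Top view (2 pictures so far): the grey bevel has its pivot at about (318,232) with the stock running left to (270,240). The yellow look-alike is at (491,335), and the thermometer case at (426,272) is also bar-shaped. The shelf corner is at (241,202), the board pivot at (494,185) and the stop tip at (477,120). I choose the grey bevel with the black lever.

```bash
python3 - <<'E'
from h import *
a=cv2.imread('pics/top0.png'); b=cv2.imread('pics/scene0.png')
f=lambda im,u0,v0,u1,v1,k:cv2.resize(im[v0:v1,u0:u1],None,fx=k,fy=k,interpolation=cv2.INTER_CUBIC)
A=f(a,225,145,355,255,5.0) #650x550
cv2.imwrite('pics/c1.png',A)
B=f(b,280,245,410,360,5.0); cv2.imwrite('pics/c2.png',B)
for uv,z in [((241,202),.01),((255,158),.01),((122,211),.01),((318,232),.024),((270,240),.024),((343,184),.008),((494,185),.045),((477,120),.033),((410,217),.026),((526,208),.026),((491,335),.024)]:
    print(uv,onplane('top',uv,z)[0].round(4))
for uv,z in [((390,350),.01),((403,307),.01),((323,268),.024),((371,266),.024),((289,315),.008),((128,290),.045)]:
    print('s',uv,onplane('scene',uv,z)[0].round(4))
E
```

```text
(241, 202) [0.5666 0.2177 0.01  ]
(255, 158) [0.679  0.1697 0.01  ]
(122, 211) [0.5898 0.5187 0.01  ]
(318, 232) [0.4575 0.0394 0.024 ]
(270, 240) [0.4553 0.1567 0.024 ]
(343, 184) [ 0.5755 -0.0419  0.008 ]
(494, 185) [ 0.5047 -0.4056  0.045 ]
(477, 120) [ 0.6889 -0.4117  0.033 ]
(410, 217) [ 0.4603 -0.1879  0.026 ]
(526, 208) [ 0.4397 -0.48    0.026 ]
(491, 335) [ 0.1533 -0.3203  0.024 ]
s (390, 350) [0.6783 0.1775 0.01  ]
s (403, 307) [0.5742 0.2225 0.01  ]
s (323, 268) [0.464  0.0447 0.024 ]
s (371, 266) [0.465  0.1606 0.024 ]
s (289, 315) [ 0.5785 -0.0394  0.008 ]
s (128, 290) [ 0.5141 -0.4064  0.045 ]
```

View pics/c1.png

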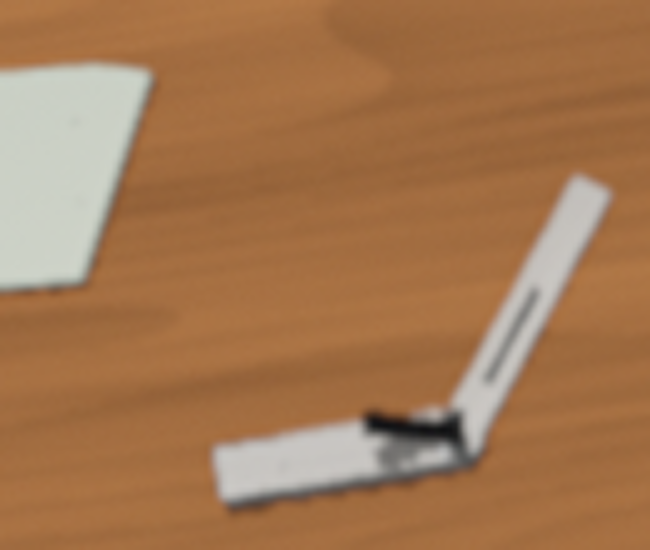

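View pics/c2.png

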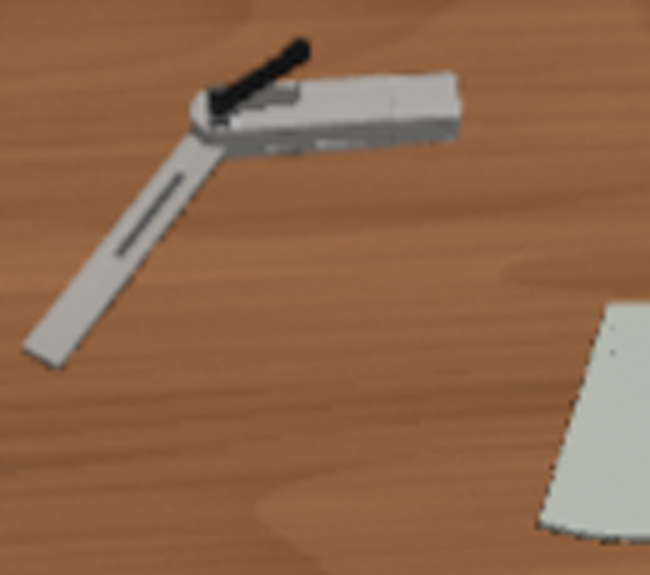

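The two crops (4 viewed) confirm the choice: a grey bevel with its black lever raised, stock pointing along world +y, blade wide. In the top crop the shelf corner is at about (242,201.6). Next I fit the edges to subpixel with both cameras.

```bash
cat >> h.py <<'E'
def edge(n,img,p0,p1,z,w=4,sgn=0,trim=.08):
    """refine edge p0->p1 (pixels); sgn +1: brighter on the right side (image sense, +90deg clockwise)"""
    g=cv2.GaussianBlur(cv2.cvtColor(img,cv2.COLOR_RGB2GRAY),(0,0),.7).astype(np.float32)
    p0,p1=np.array(p0,float),np.array(p1,float); d=(p1-p0)/np.linalg.norm(p1-p0); nn=np.array([-d[1],d[0]])
    s=np.linspace(trim,1-trim,60); o=np.arange(-w,w+.01,.1)
    P=p0+np.outer(s,p1-p0); G=P[:,None]+o[None,:,None]*nn
    v=cv2.remap(g,G[...,0].astype(np.float32),G[...,1].astype(np.float32),cv2.INTER_CUBIC)
    gr=np.gradient(v,axis=1); gr=np.abs(gr) if sgn==0 else np.clip(sgn*gr,0,None)
    i=gr.argmax(1); Q=P+o[i][:,None]*nn
    vx,vy,x,y=cv2.fitLine(Q.astype(np.float32),cv2.DIST_HUBER,0,.1,.001)[:,0] if 0 else cv2.fitLine(Q.astype(np.float32),cv2.DIST_WELSCH,0,.01,.01).ravel()
    l=np.array([vx,vy]); c=np.array([x,y]); e=[c+l*((p-c)@l) for p in (p0,p1)]
    res=np.median(np.abs((Q-c)@np.array([-vy,vx])))
    W=onplane(n,e,z); a=np.arctan2(W[1,1]-W[0,1],W[1,0]-W[0,0])
    return W[:,:2],a,res
def isect(A,B):
    d1,d2=A[1]-A[0],B[1]-B[0]; t=np.linalg.solve(np.c_[d1,-d2],B[0]-A[0]); return A[0]+t[0]*d1
E
python3 - <<'E'
from h import *
T=np.load('pics/top0.npz')['a'];S=np.load('pics/scene0.npz')['a']
def rep(k,n,img,p0,p1,z,**kw):
    W,a,r=edge(n,img,p0,p1,z,**kw); print(k,n,W.round(4).tolist(),'ang',round(a,4),'res',round(r,2)); return W
for n,im,L in(('top',T,dict(front=((241,202),(122,211),.01,0),splay=((242,201.6),(255.4,159.6),.01,0),
   sback=((270,245),(312,239),.0,0),sinner=((268,235),(303,230),.024,0),blin=((316.4,227),(340,180),.0095,0),blout=((321,236),(347,183),.0095,0),
   fence=((410,212),(524,205),.026,0),boardl=((394,139),(408,225),.018,0),boardtop=((394,138),(508,127),.018,0),stopL=((472,122),(488,186),.033,0),stopR=((482,120),(497,180),.033,0))),
  ('scene',S,dict(front=((401.5,306.5),(530,306.5),.01,0),splay=((402,307),(389,350),.01,0),
   sbackT=((325,262),(370,260.5),.024,0),sinnerT=((330,272),(371,269),.024,0),blin=((324,276),(292,318),.0095,0),blout=((318,273),(285,314),.0095,0),
   fence=((107,277),(228,275.5),.026,0),boardl=((231,268),(222,358),.018,0),boardtop=((84,360),(222,358),.018,0),stopL=((134,293),(121,364),.033,0),stopR=((123,293),(108,362),.033,0)))):
    E={k:rep(k,n,im,*v[:3],w=3) for k,v in L.items()}
    print('corner',isect(E['front'],E['splay']),'fl',isect(E['fence'],E['boardl']))
E
```

```text
front top [[0.5695, 0.2176], [0.59, 0.5188]] ang 1.5031 res 0.25
splay top [[0.5689, 0.2182], [0.6753, 0.1707]] ang -0.4197 res 0.22
sback top [[0.4501, 0.1603], [0.451, 0.0561]] ang -1.5622 res 0.24
sinner top [[0.4714, 0.16], [0.4737, 0.0747]] ang -1.5432 res 0.29
blin top [[0.478, 0.0458], [0.5878, -0.0345]] ang -0.6315 res 0.3
blout top [[0.4529, 0.037], [0.5762, -0.0519]] ang -0.6244 res 0.28
fence top [[0.4766, -0.1911], [0.4438, -0.476]] ang -1.6854 res 1.7
boardl top [[0.6735, -0.185], [0.443, -0.178]] ang 3.1109 res 0.2
boardtop top [[0.6805, -0.1918], [0.6709, -0.497]] ang -1.6024 res 0.28
stopL top [[0.6851, -0.3971], [0.5079, -0.3951]] ang 3.1304 res 0.47
stopR top [[0.6861, -0.4166], [0.5193, -0.4143]] ang 3.1277 res 0.04
corner [0.56954757 0.21786288] fl [ 0.4780326  -0.17903432]
front scene [[0.5693, 0.2198], [0.5879, 0.5173]] ang 1.5082 res 0.0
splay scene [[0.5729, 0.2177], [0.6767, 0.1719]] ang -0.4159 res 0.17
sbackT scene [[0.4409, 0.0508], [0.4466, 0.1603]] ang 1.5195 res 0.13
sinnerT scene [[0.4722, 0.0608], [0.4699, 0.1598]] ang 1.5941 res 0.2
blin scene [[0.4767, 0.0456], [0.5859, -0.0343]] ang -0.6318 res 0.2
blout scene [[0.4724, 0.0358], [0.5723, -0.0519]] ang -0.7206 res 0.68
fence scene [[0.4674, -0.4723], [0.4764, -0.1821]] ang 1.5398 res 0.28
boardl scene [[0.4467, -0.1781], [0.6797, -0.1845]] ang -0.0275 res 0.23
boardtop scene [[0.6726, -0.4793], [0.6804, -0.1826]] ang 1.5445 res 0.27
stopL scene [[0.5152, -0.3964], [0.6903, -0.3891]] ang 0.0417 res 0.72
stopR scene [[0.516, -0.4148], [0.6858, -0.413]] ang 0.0107 res 0.02
corner [0.56925091 0.21932673] fl [ 0.47649451 -0.17893856]
```

Request:
step_arm(
  linear=[
    [3.3,3.3,0],
    [3.3,3.3,0],
    [3.3,3.3,0],
    [3.3,3.3,0],
    [3.3,3.3,0],
    [3.3,3.3,0],
    [3.3,3.3,0],
    [3.3,3.3,0],
    [3.3,3.3,0],
    [3.3,3.3,0],
    [-0.28,4.7,-1.1],
    [-0.28,4.7,-1.1],
    [-0.28,4.7,-1.1],
    [-0.28,4.7,-1.1],
    [-0.28,4.7,-1.1],
    [-0.28,4.7,-1.1],
    [-0.28,4.7,-1.1],
    [-0.28,4.7,-1.1],
    [-0.28,4.7,-1.1],
    [0,0,0],
  ],
  roll=[0.071,0.071,0.071,0.071,0.071,0.071,0.071,0.071,0.071,0.071,0.071,0.071,0.071,0.071,0.071,0.071,0.071,0.071,0.071,0],
  hand=0.0,
)

```text
clock: 2.6
tool_pos: [0.4564, 0.1258, 0.1273]
orientation: [-2.193, -2.246, -0.001]
ft_force: [-1.1, -1.1, -0.6]
gripper_width: 0.0455
```

Request:
step_arm(
  linear=[
    [0.2,0,-3.5],
    [0,0,-3.5],
    [0,0,-2.5],
    [0,0,-1.0],
    [0,0,-0.9],
    [0,0,0],
    [0,0,0],
  ],
  roll=[0,0,0,0,0,0,0],
)

```text
clock: 3.48
tool_pos: [0.4606, 0.1214, 0.0144]
orientation: [2.203, 2.238, 0.002]
ft_force: [0.3, 0.2, -0.7]
gripper_width: 0.0458
```

Request:
step_arm(
  linear=[
    [0,0,0],
    [0,0,0],
    [0,0,0],
    [0,0,0],
    [0,0,0],
    [0,0,0],
  ],
  roll=[0,0,0,0,0,0],
  hand=-1,
  squeeze=15,
)

```text
clock: 4.22
tool_pos: [0.4594, 0.1213, 0.0139]
orientation: [-2.203, -2.239, 0.001]
ft_force: [-2.7, -0.0, 6.4]
gripper_width: 0.0256
```

Request:
step_arm(
  linear=[
    [0,0,1.5],
    [0,0,1.5],
    [2.0,3.3,0],
    [2.0,3.3,0],
    [2.0,3.3,0],
    [2.0,3.3,0],
    [1.9,3.1,0],
    [0,0,0],
    [0,0,0],
  ],
  roll=[0,0,-0.016,-0.016,-0.016,-0.016,-0.018,0,0],
)

```text
clock: 5.35
tool_pos: [0.5586, 0.284, 0.0441]
orientation: [-2.293, -2.147, 0.001]
ft_force: [-0.2, 1.1, -2.2]
gripper_width: 0.0258
```

```bash
python3 - <<'E'
from h import *
snap('top','top1');snap('scene','scene1')
a=cv2.imread('pics/top1.png');b=cv2.imread('pics/scene1.png')
A=cv2.resize(a[130:260,150:310],None,fx=2.5,fy=2.5,interpolation=3);B=cv2.resize(b[200:370,330:490],None,fx=2.5,fy=2.5,interpolation=3)
h=max(A.shape[0],B.shape[0]);A=cv2.copyMakeBorder(A,0,h-A.shape[0],0,0,0);B=cv2.copyMakeBorder(B,0,h-B.shape[0],0,0,0)
cv2.imwrite('pics/c3.png',np.hstack([A,B]))
s=telemetry.state();print(s['tool_pos'],s['orientation'],s['ft_force'])
E
```

```text
[0.55865083 0.28298077 0.04384101] [ 2.29390117e+00  2.14598500e+00 -1.45287100e-03] [ 0.12990926  1.24398245 -2.77399079]
```

View pics/c3.png

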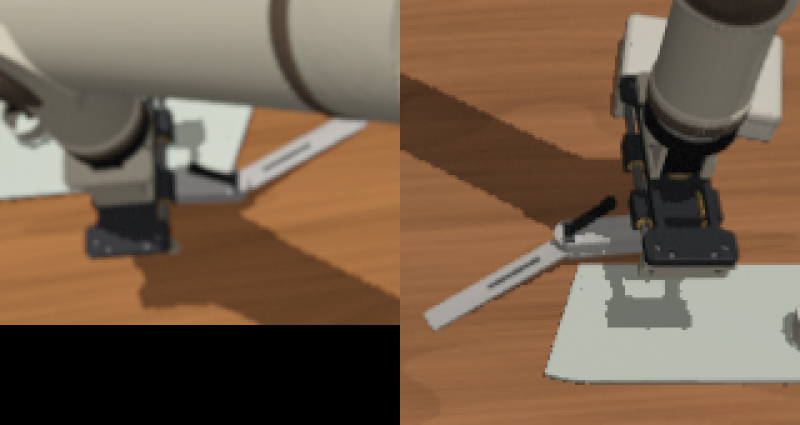

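Request:
step_arm(
  linear=[
    [0,0,-1.0],
    [0,0,-1.0],
    [0,0,-0.7],
    [0,0,-0.3],
    [0,0,0],
  ],
  roll=[0,0,0,0,0],
)

```text
clock: 6.08
tool_pos: [0.5589, 0.2845, 0.0146]
orientation: [2.293, 2.147, -0.0]
ft_force: [-3.6, -1.6, 6.8]
gripper_width: 0.0257
```

Request:
step_arm(
  linear=[
    [0,0,0],
    [0,0,0],
    [0,0,0],
    [0.1,0,0],
    [0.1,0,0],
    [0.1,0,0],
    [0.1,0,0],
    [0,0,0],
  ],
  roll=[0,0,0,0,0,0,0,0],
  hand=-0.28,
)

```text
clock: 7.08
tool_pos: [0.5624, 0.2843, 0.0136]
orientation: [-2.293, -2.147, 0.001]
ft_force: [-0.8, -0.3, 0.5]
gripper_width: 0.0329
```

Request:
step_arm(
  linear=[
    [0.1,0,0],
    [0.1,0,0],
    [0,0,0],
  ],
  roll=[0,0,0],
)

```text
clock: 7.45
tool_pos: [0.5638, 0.2845, 0.0136]
orientation: [-2.292, -2.147, 0.002]
ft_force: [-5.1, -0.5, 3.3]
gripper_width: 0.0335
```

Request:
step_arm(
  linear=[
    [0.1,0,0],
    [0,0,0],
  ],
  roll=[0,0],
)

```text
clock: 7.7
tool_pos: [0.5639, 0.2845, 0.0136]
orientation: [-2.291, -2.147, 0.004]
ft_force: [-7.8, -1.1, 4.5]
gripper_width: 0.0329
```

Request:
step_arm(
  linear=[
    [0.1,0,0],
    [0,0,0],
  ],
  roll=[0,0],
)

```text
clock: 7.95
tool_pos: [0.5639, 0.2845, 0.0135]
orientation: [-2.291, -2.147, 0.007]
ft_force: [-9.8, -1.7, 7.0]
gripper_width: 0.0329
```

Request:
step_arm(
  linear=[
    [-0.3,0,0],
    [-0.3,0,0],
    [0,0,2],
    [0,0,3],
    [0,0,4],
    [-0.5,-4,0],
    [-0.5,-5,0],
    [-0.5,-5,0],
    [-0.5,-5,0],
    [0,-2,0],
    [0,0,0],
  ],
  roll=[0,0,0,0,0,0,0,0,0,0,0],
)

```text
clock: 9.32
tool_pos: [0.5422, 0.0718, 0.105]
orientation: [2.296, 2.14, 0.001]
ft_force: [0.2, 0.2, -0.5]
gripper_width: 0.0331
```

```bash
python3 - <<'E'
from h import *
snap('scene','scene2'); snap('top','top2')
a=cv2.imread('pics/top2.png');b=cv2.imread('pics/scene2.png')
A=cv2.resize(a[145:245,190:320],None,fx=3,fy=3,interpolation=3);B=cv2.resize(b[245:365,330:460],None,fx=3,fy=3,interpolation=3)
h=max(A.shape[0],B.shape[0]);A=cv2.copyMakeBorder(A,0,h-A.shape[0],0,0,0);B=cv2.copyMakeBorder(B,0,h-B.shape[0],0,0,0)
cv2.imwrite('pics/c4.png',np.hstack([A,B]))
s=telemetry.state();print(s['tool_pos'],s['orientation'],s['ft_force'])
E
```

```text
[0.54184323 0.07538989 0.10491708] [2.29264254 2.14664604 0.0035569 ] [-0.30536233  1.08550785  0.89215829]
```

View pics/c4.png

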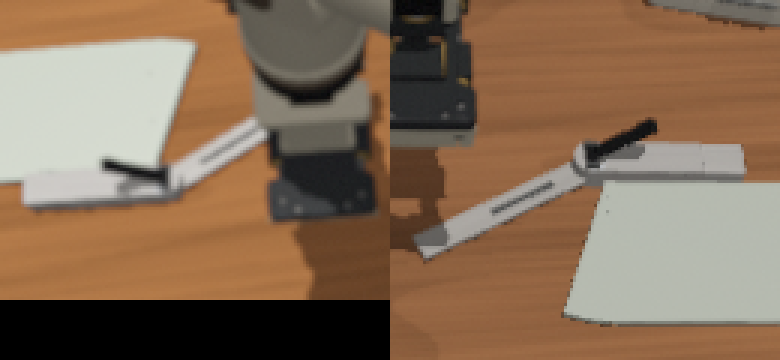

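Picture 6 (c4): the stock is flush along the front edge. The blade is wide, with its tip at scene pixel (342,332) to (337,323).

```bash
python3 - <<'E'
from h import *
S=np.load('pics/scene2.npz')['a']
W,a,r=edge('scene',S,(396,307),(344,331),.0095,w=3);print('inner',W,a,r)
print(onplane('scene',[(342.3,331.7),(337.3,323.3)],.0095))
W,a,r=edge('scene',S,(401,305.5),(446,305.5),.024,w=3);print('stock inner top',W,a,r)
print(onplane('scene',[(577/3+200,163/3+245),((745-390)/3+330,145/3+245),((745-390)/3+330,170/3+245)],.024))
E
```

```text
inner [[0.56718317 0.20505331]
 [0.6235262  0.08102609]] -1.1443892652528835 0.21807374726986725
[[0.62827615 0.07823442 0.0095    ]
 [0.60679566 0.06872707 0.0095    ]]
stock inner top [[0.57674242 0.21570598]
 [0.58302055 0.31789589]] 1.5094375756867782 3.0457740025266712e-05
[[0.56072365 0.19823892 0.024     ]
 [0.55265797 0.33000703 0.024     ]
 [0.57468996 0.32512226 0.024     ]]
```

Request:
step_arm(
  linear=[
    [-0.4,2.0,0],
    [-0.4,2.0,0],
    [-0.4,1.7,0],
    [0,0,-3],
    [0,0,-3],
    [0,0,-2.5],
    [0,0,-1.0],
    [0,0,-0.5],
    [0,0,0],
  ],
  roll=[0,0,0,0,0,0,0,0,0],
  hand=-1,
)

```text
clock: 10.55
tool_pos: [0.5293, 0.1318, 0.0042]
orientation: [2.293, 2.147, 0.001]
ft_force: [0.0, -0.6, -0.6]
gripper_width: 0.0002
```

Request:
step_arm(
  linear=[
    [0.4,0.26,0],
    [0.4,0.26,0],
    [0.4,0.26,0],
    [0.4,0.26,0],
    [0.4,0.26,0],
    [0.4,0.26,0],
    [0.4,0.26,0],
    [0.4,0.26,0],
    [0.4,0.26,0],
    [0.4,0.26,0],
    [0.4,0.26,0],
    [0.4,0.26,0],
    [0,0,0],
  ],
  roll=[0,0,0,0,0,0,0,0,0,0,0,0,0],
)

```text
clock: 12.18
tool_pos: [0.5773, 0.1632, 0.0038]
orientation: [-2.293, -2.147, -0.001]
ft_force: [0.2, -0.1, -0.2]
gripper_width: 0.0003
```

Request:
step_arm(
  linear=[
    [0.1,0.2,0],
    [0.1,0.2,0],
    [0,0,0],
  ],
  roll=[0,0,0],
)

```text
clock: 12.55
tool_pos: [0.579, 0.1668, 0.0038]
orientation: [-2.293, -2.147, -0.0]
ft_force: [-0.2, -0.4, -0.3]
gripper_width: 0.0009
```

Request:
step_arm(
  linear=[
    [0.05,0.1,0],
    [0.05,0.1,0],
    [0,0,0],
  ],
  roll=[0,0,0],
)

```text
clock: 12.92
tool_pos: [0.58, 0.1686, 0.0038]
orientation: [-2.293, -2.147, -0.0]
ft_force: [1.3, -1.8, -0.1]
gripper_width: 0.0006
```

Request:
step_arm(
  linear=[
    [0.05,0.1,0],
    [0.05,0.1,0],
    [0,0,0],
  ],
  roll=[0,0,0],
)

```text
clock: 13.3
tool_pos: [0.581, 0.1707, 0.0037]
orientation: [-2.293, -2.147, -0.0]
ft_force: [0.6, -0.8, 0.7]
gripper_width: 0.0005
```

Request:
step_arm(
  linear=[
    [0.05,0.1,0],
    [0,0,0],
    [0,0,0],
  ],
  roll=[0,0,0],
)

```text
clock: 13.68
tool_pos: [0.5814, 0.1716, 0.0037]
orientation: [-2.293, -2.147, -0.0]
ft_force: [-0.1, -0.1, 0.7]
gripper_width: 0.0005
```

Request:
step_arm(
  linear=[
    [0.05,0.1,0],
    [0,0,0],
    [0,0,0],
  ],
  roll=[0,0,0],
)

```text
clock: 14.05
tool_pos: [0.582, 0.1725, 0.0037]
orientation: [-2.294, -2.147, -0.0]
ft_force: [0.7, -0.7, 0.0]
gripper_width: 0.0005
```

Close to the expected contact; a couple more, watching the force.

Request:
step_arm(
  linear=[
    [0.05,0.1,0],
    [0.05,0.1,0],
    [0,0,0],
  ],
  roll=[0,0,0],
)

```text
clock: 14.42
tool_pos: [0.5824, 0.1731, 0.0035]
orientation: [2.294, 2.146, -0.004]
ft_force: [-2.9, -4.6, 3.0]
gripper_width: 0.0003
```

Request:
step_arm(
  linear=[
    [0.05,0.1,0],
    [0.05,0.1,0],
    [0,0,0],
  ],
  roll=[0,0,0],
)

```text
clock: 14.8
tool_pos: [0.5827, 0.1738, 0.0033]
orientation: [2.294, 2.145, -0.008]
ft_force: [-3.5, -7.2, 4.5]
gripper_width: 0.0006
```

```bash
python3 - <<'E'
from h import *
S,_=snap('scene','scene3')
for k,p in dict(inner=((396,307),(388,335)),).items(): print(edge('scene',S,*p,.0095,w=3))
b=cv2.imread('pics/scene3.png');cv2.imwrite('pics/c5.png',cv2.resize(b[250:365,350:460],None,fx=5,fy=5,interpolation=3))
E
```

```text
(array([[0.57723352, 0.21298857],
       [0.64047672, 0.17537103]]), np.float64(-0.5365928895584341), np.float64(1.797256520945023))
```

View pics/c5.png

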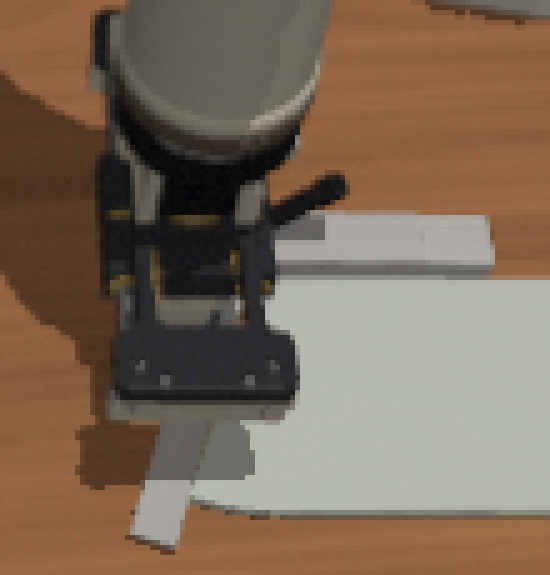

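Picture 7 (c5): the blade lies along the splayed edge, and the contact force is along the edge's normal. I back off and re-seat the stock.

Request:
step_arm(
  linear=[
    [-0.2,-0.4,0],
    [-0.3,-0.8,0],
    [0,0,4],
    [0,0,5.5],
    [-2.3,3.5,0],
    [-2.3,4.5,0],
    [-2.6,4.0,0],
    [0,0,-4],
    [0,0,-4],
    [0,0,-0.7],
    [0,0,0],
  ],
  roll=[0,0,0,0,0,0,0,0,0,0,0],
)

```text
clock: 16.23
tool_pos: [0.5069, 0.285, 0.0121]
orientation: [-2.293, -2.147, -0.001]
ft_force: [0.4, 0.8, 0.8]
gripper_width: 0.0005
```

```bash
python3 - <<'E'
from h import *
S,_=snap('scene','scene4')
W,a,r=edge('scene',S,(396,311),(385.5,352),.0095,w=4);print('out?',W,a,r)
b=cv2.imread('pics/scene4.png');cv2.imwrite('pics/c6.png',cv2.resize(b[270:365,370:460],None,fx=6.3,fy=6.3,interpolation=3))
s=telemetry.state();print(s['tool_pos'],s['ft_force'])
E
```

```text
out? [[0.58207125 0.19721019]
 [0.6832502  0.17410295]] -0.224529156214604 0.9417646127960847
[0.50759483 0.28535281 0.01290475] [-0.49595845 -0.28018505 -0.58046428]
```

View pics/c6.png

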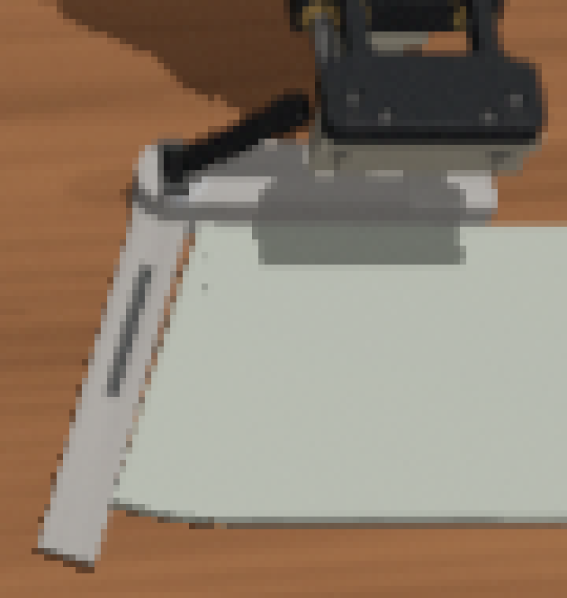

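Picture 8 (c6): blade along the splay, tip at crop (70,555). There is a thin line between blade and glass, perhaps slightly wider near the corner. I fit both edges finely.

```bash
python3 - <<'E'
from h import *
S=np.load('pics/scene4.npz')['a']; S0=np.load('pics/scene0.npz')['a']
c=lambda x,y:((x+.5)/6.3-.5+370,(y+.5)/6.3-.5+270)
for k,p,z,w in(('outer',(c(133,205),c(38,545)),.0095,1.5),('splay0',((402,307),(389,350)),.01,3)):
    W,a,r=edge('scene',S0 if k=='splay0' else S,*p,z,w=w); print(k,W.round(4).tolist(),round(a,4),round(r,2))
    if k=='outer': O=W
    else: P=W
d=(P[1]-P[0])/np.linalg.norm(P[1]-P[0]); n=np.array([-d[1],d[0]])
print('outer offset from splay', (O-P[0])@n, 'at', (O-P[0])@d)
# gray profiles across gap
g=cv2.cvtColor(S,cv2.COLOR_RGB2GRAY).astype(np.float32)
for y in(310,316,322,328,334,340,345):
    print(y,g[y,382:406].astype(int))
E
```

```text
outer [[0.5597, 0.1971], [0.6903, 0.1448]] -0.3804 0.15
splay0 [[0.5729, 0.2177], [0.6767, 0.1719]] -0.4159 0.17
outer offset from splay [-0.02422635 -0.01923906] at [-0.00380718  0.13676014]
310 [113 113 114 114 114 113 114 156 165 168 169 167 166 163 165 167 139 116
 175 185 171 183 186 185]
316 [106 106 106 105 106 136 164 168 157 103  80 140 163 166 159 118 156 183
 185 185 178 185 186 185]
322 [ 99  98  97  90 161 169 170 120  85 102 159 165 167 114 146 183 185 186
 185 186 185 185 185 185]
328 [104 100 158 168 170 140  90  99 157 166 167 135 154 183 186 186 185 186
 185 186 186 185 186 186]
334 [141 166 170 171 171 169 167 167 167 151 153 183 186 185 186 185 186 185
 186 185 186 186 186 186]
340 [170 170 171 170 167 166 168 168 121 181 185 186 186 185 186 186 185 185
 186 185 186 185 186 185]
345 [169 170 169 168 167 167 150 182 186 185 186 184 185 185 186 185 185 185
 185 186 186 185 185 185]
```

Request:
step_arm(
  linear=[
    [0,0,4],
    [0,0,5],
    [1.4,-4,0],
    [1.4,-4,0],
    [1.5,-4,0],
    [0,0,-4],
    [0,0,-4],
    [0,0,-1.6],
    [0,0,0],
    [0.16,0.36,0],
    [0.16,0.36,0],
    [0.16,0.36,0],
    [0.12,0.27,0],
    [0,0,0],
  ],
  roll=[0,0,0,0,0,0,0,0,0,0,0,0,0,0],
)

```text
clock: 18.02
tool_pos: [0.5558, 0.1775, 0.0056]
orientation: [2.293, 2.147, -0.001]
ft_force: [-1.6, -3.5, 1.5]
gripper_width: 0.0007
```

Request:
step_arm(
  linear=[
    [0.05,0.1,0],
    [0.05,0.1,0],
    [0,0,0],
  ],
  roll=[0,0,0],
)

```text
clock: 18.4
tool_pos: [0.556, 0.1778, 0.0054]
orientation: [2.294, 2.145, -0.006]
ft_force: [-2.9, -6.8, 5.3]
gripper_width: 0.0005
```

Request:
step_arm(
  linear=[
    [0.05,0.1,0],
    [0.05,0.1,0],
    [0,0,0],
  ],
  roll=[0,0,0],
)

```text
clock: 18.77
tool_pos: [0.5563, 0.1784, 0.005]
orientation: [2.294, 2.144, -0.011]
ft_force: [-4.8, -8.7, 5.3]
gripper_width: 0.0006
```

Request:
step_arm(
  linear=[
    [-0.16,-0.4,0],
    [0,-0.4,0],
    [-0.7,0,0],
    [-0.7,0,0],
    [0,0.4,0],
    [0,0.4,0],
    [0,0.4,0],
    [0,0.1,0],
    [0,0,0],
  ],
  roll=[0,0,0,0,0,0,0,0,0],
)

```text
clock: 19.9
tool_pos: [0.5408, 0.1825, 0.0051]
orientation: [2.294, 2.143, -0.013]
ft_force: [-4.9, -9.4, 6.6]
gripper_width: 0.0005
```

Request:
step_arm(
  linear=[
    [0,0.1,0],
    [0,0.1,0],
    [0,0,0],
  ],
  roll=[0,0,0],
)

```text
clock: 20.27
tool_pos: [0.5403, 0.1834, 0.0049]
orientation: [2.294, 2.142, -0.016]
ft_force: [-6.0, -10.5, 8.4]
gripper_width: 0.0005
```

Request:
step_arm(
  linear=[
    [0,0.1,0],
    [0,0.1,0],
    [0,0,0],
  ],
  roll=[0,0,0],
)

```text
clock: 20.65
tool_pos: [0.5396, 0.1846, 0.0048]
orientation: [2.294, 2.141, -0.019]
ft_force: [-8.2, -13.1, 9.8]
gripper_width: 0.0007
```

Request:
step_arm(
  linear=[
    [0,-0.5,0],
    [0,-0.8,0],
    [0,0,4.5],
    [0,0,5],
    [0.6,4.0,0],
    [0.6,4.0,0],
    [0.6,3.8,0],
    [0,0,0],
    [0,0,0],
  ],
  roll=[0,0,0,0,0,0,0,0,0],
  hand=-0.28,
)

```text
clock: 21.78
tool_pos: [0.5605, 0.296, 0.1006]
orientation: [2.293, 2.147, 0.0]
ft_force: [-0.1, -0.6, -0.2]
gripper_width: 0.0329
```

```bash
python3 - <<'E'
from h import *
S,_=snap('scene','scene5'); T,_=snap('top','top5')
b=cv2.imread('pics/scene5.png');a=cv2.imread('pics/top5.png')
B=cv2.resize(b[270:365,375:455],None,fx=5,fy=5,interpolation=3);A=cv2.resize(a[145:240,200:280],None,fx=5,fy=5,interpolation=3)
cv2.imwrite('pics/c7.png',np.hstack([A,B]))
s=telemetry.state();print(s['tool_pos'],s['orientation'],s['ft_force'])
g=cv2.cvtColor(S,cv2.COLOR_RGB2GRAY)
for y in(310,316,322,328,334,340,345,350): print(y,g[y,378:406])
E
```

```text
[0.56078659 0.29456134 0.10049832] [ 2.29451978e+00  2.14479774e+00 -8.78830896e-04] [ 0.20386519 -0.96432346  0.14878354]
310 [114 114 114 115 113 114 114 114 115 116 115 117 162 168 170 169 168 165
 165 166 167 126 176 186 172 185 186 186]
316 [108 107 108 107 107 106 107 105  97 158 170 170 131  89  97 156 166 167
 148 115 157 184 186 186 179 186 186 186]
322 [ 99  98 100 100 101 114 159 170 171 130  88  98 157 167 167 153 110  98
 147 184 187 187 186 187 187 187 186 187]
328 [103 105 117 160 170 172 146  94  83 155 166 168 156 119 109 108 153 184
 186 186 187 186 186 186 186 187 187 186]
334 [159 170 171 171 171 170 168 168 168 169 114 104 106 106 152 184 187 187
 187 187 186 187 187 187 187 187 187 187]
340 [171 172 171 170 169 169 169 138 115 111 111 112 105 183 186 186 187 187
 187 187 187 186 187 187 186 186 186 187]
345 [169 169 168 169 152 120 112 112 111 111 111 181 187 186 187 187 187 186
 187 187 186 187 187 186 187 187 187 186]
350 [167 168 132 112 111 110 111 110 111  78  98 103 105 133 135 169 186 187
 187 186 186 187 187 187 186 186 186 186]
```

View pics/c7.png

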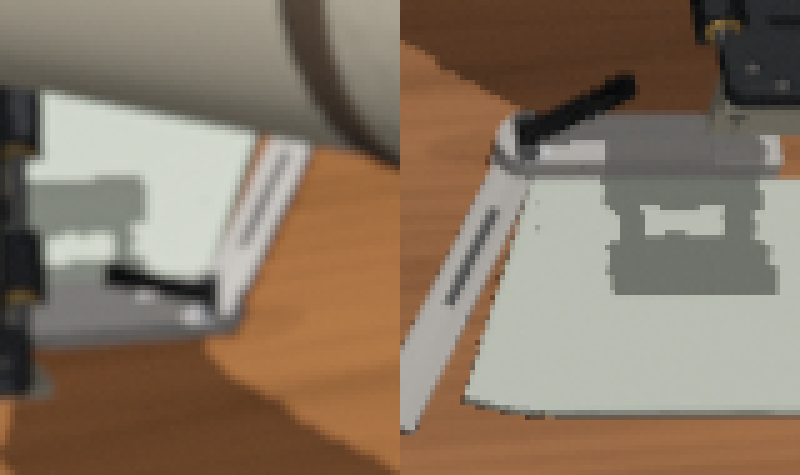

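Picture 9 (c7): the bevel has been pushed so that the blade root bears on the corner and the blade is now slightly wide. That is the easy side to close from. I re-seat the stock, then press the blade mid-length.

Request:
step_arm(
  linear=[
    [0,0,-4],
    [0,0,-4],
    [0,0,-0.7],
    [0,0,0],
    [0.3,0,0],
    [0.2,0,0],
    [0.1,0,0],
    [0,0,0],
  ],
  roll=[0,0,0,0,0,0,0,0],
)

```text
clock: 22.88
tool_pos: [0.5651, 0.2968, 0.0146]
orientation: [-2.292, -2.147, 0.001]
ft_force: [-4.0, -0.2, 3.3]
gripper_width: 0.0331
```

Request:
step_arm(
  linear=[
    [-0.5,0,0],
    [0,0,4],
    [0,0,5],
    [0.5,-5,0],
    [0.8,-5,0],
    [0.7,-5,0],
    [0,0,0],
    [0,0,-4],
    [0,0,-4],
    [0,0,-1.9],
    [0,0,0],
    [0.16,0.36,0],
    [0.16,0.36,0],
    [0.16,0.36,0],
    [0.16,0.36,0],
    [0.16,0.36,0],
    [0.08,0.18,0],
    [0.08,0.18,0],
    [0,0,0],
  ],
  roll=[0,0,0,0,0,0,0,0,0,0,0,0,0,0,0,0,0,0,0],
  hand=-1,
)

```text
clock: 25.25
tool_pos: [0.5897, 0.1647, 0.0043]
orientation: [2.294, 2.145, -0.009]
ft_force: [-3.3, -6.1, 0.5]
gripper_width: 0.0261
```

Request:
step_arm(
  linear=[
    [0.06,0.13,0],
    [0.06,0.13,0],
    [0,0,0],
  ],
  roll=[0,0,0],
)

```text
clock: 25.62
tool_pos: [0.5899, 0.1649, 0.0039]
orientation: [2.294, 2.143, -0.015]
ft_force: [-7.0, -10.1, 2.7]
gripper_width: 0.0258
```

The fingers closed on the stock before rising, so the bevel came along. I back off, regrip at the right height and redo it.

Request:
step_arm(
  linear=[
    [-0.2,-0.45,0],
    [-0.4,-0.9,0],
    [-0.4,-0.9,0],
    [-0.3,-0.9,0],
    [0,0,0],
  ],
  roll=[0,0,0,0,0],
)

```text
clock: 26.25
tool_pos: [0.579, 0.1369, 0.0046]
orientation: [2.295, 2.145, -0.002]
ft_force: [-0.2, -0.8, -2.9]
gripper_width: 0.026
```

Request:
step_arm(
  linear=[
    [0,0,0],
    [0,0,0],
    [0,0,0],
    [0,0,0.5],
    [0,0,0.5],
    [0,0,0],
  ],
  roll=[0,0,0,0,0,0],
  hand=-0.28,
)

```text
clock: 27.0
tool_pos: [0.5797, 0.1389, 0.0154]
orientation: [2.293, 2.147, 0.002]
ft_force: [-1.0, 0.6, 0.2]
gripper_width: 0.033
```

```bash
python3 - <<'E'
from h import *
S,_=snap('scene','scene6')
s=telemetry.state();print(s['tool_pos'],s['orientation'],s['ft_force'])
cv2.imwrite('pics/c8.png',cv2.resize(cv2.imread('pics/scene6.png')[240:370,300:450],None,fx=4.6,fy=4.6,interpolation=3))
E
```

```text
[0.5794735  0.1387515  0.01515778] [2.29317333e+00 2.14665244e+00 1.03217392e-03] [ 0.24809908  0.19780109 -0.29894789]
```

View pics/c8.png

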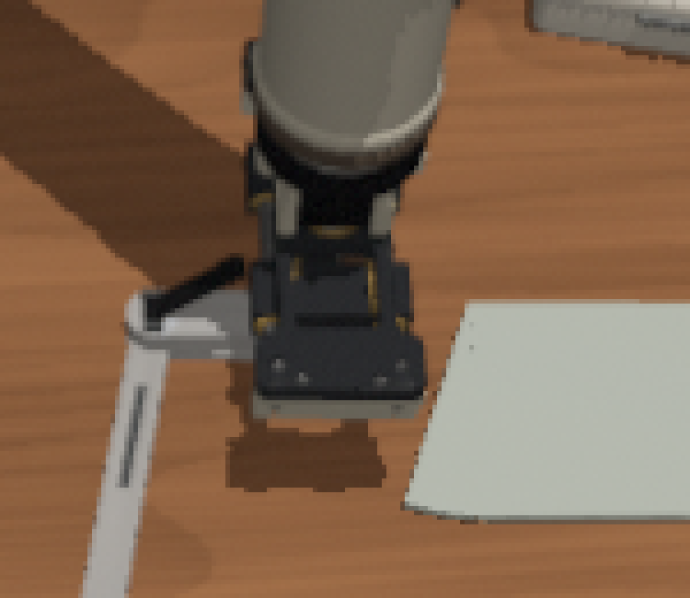

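```bash
python3 - <<'E'
from h import *
S=np.load('pics/scene6.npz')['a']
c=lambda x,y:((x+.5)/4.6-.5+300,(y+.5)/4.6-.5+240)
W,a,r=edge('scene',S,c(165,362),c(131,585),.0095,w=2);print('in',W.round(4).tolist(),a,r)
V,a,r=edge('scene',S,c(125,350),c(84,585),.0095,w=2);print('out',V.round(4).tolist(),a,r)
U,b,r=edge('scene',S,c(170,336),c(248,336),.024,w=2);print('stock inner top',U.round(4).tolist(),b,r)
# pivot: 10 mm outside inner edge, x-line of stock axis = TCP x line at dir 1.504
d=np.array([np.cos(a),np.sin(a)]);n=np.array([-d[1],d[0]])
u=np.array([np.cos(1.504),np.sin(1.504)])
for L,s in((W,-.01),(V,.01)):
    Q=L+s*n; P=isect(Q,np.array([[.5795,.1388],[.5795,.1388]+u*.05])); print('pivot',P,'bevel x of grip',(np.array([.5795,.1388])-P)@u)
E
```

```text
in [[0.5941, 0.0662], [0.708, 0.0399]] -0.2273798969467306 0.21628510476569107
out [[0.5863, 0.0472], [0.7071, 0.0198]] -0.22310789503269915 0.16925516524817574
stock inner top [[0.5887, 0.0682], [0.5903, 0.1062]] 1.530583275918351 0.05968148553127639
pivot [0.57426679 0.06057071] bevel x of grip 0.0784041355024057
pivot [0.57424186 0.06019815] bevel x of grip 0.07877753026637704
```

Picture 10 (c8): the bevel lies clear of the shelf, lever still up. The blade is at 0.16 rad, now narrower than the corner (0.35). Dragging the stock along the front edge will open the blade against the splay until it seats.

Request:
step_arm(
  linear=[
    [0,0,0],
    [0,0,0],
    [0,0,0],
    [0,0,0],
    [0,0,0.5],
    [-1.2,0,0],
    [-1.3,0,0],
    [0,1.0,0],
    [0,1.6,0],
    [0,1.8,0],
    [0,1.8,0],
    [0,1.8,0],
    [0,1.8,0],
    [0,1.4,0],
    [0,0.8,0],
    [0,0,0],
    [0,0,-0.3],
    [0,0,-0.2],
    [0,0,0],
  ],
  roll=[0,0,0,0,0,0,0,0,0,0,0,0,0,0,0,0,0,0,0],
  hand=-1,
  squeeze=15,
)

```text
clock: 29.42
tool_pos: [0.5546, 0.2587, 0.015]
orientation: [2.294, 2.147, 0.001]
ft_force: [0.7, 2.3, -0.4]
gripper_width: 0.0257
```

Request:
step_arm(
  linear=[
    [0.2,0,0],
    [0.2,0,0],
    [0.1,0,0],
    [0,0,0],
  ],
  roll=[0,0,0,0],
)

```text
clock: 29.92
tool_pos: [0.5574, 0.2585, 0.0148]
orientation: [-2.293, -2.146, 0.005]
ft_force: [-5.5, 0.1, 5.4]
gripper_width: 0.0254
```

Request:
step_arm(
  linear=[
    [0.02,0.4,0],
    [0.03,0.4,0],
    [0.03,0.4,0],
    [0.03,0.4,0],
    [0.03,0.4,0],
    [0.03,0.4,0],
    [0.03,0.4,0],
    [0,0,0],
  ],
  roll=[0,0,0,0,0,0,0,0],
)

```text
clock: 30.92
tool_pos: [0.5604, 0.2792, 0.0145]
orientation: [2.292, 2.139, -0.017]
ft_force: [-7.2, -11.6, 12.5]
gripper_width: 0.026
```

Request:
step_arm(
  linear=[
    [0.01,0.15,0],
    [0.01,0.15,0],
    [0,0,0],
  ],
  roll=[0,0,0],
)

```text
clock: 31.3
tool_pos: [0.5605, 0.2809, 0.0144]
orientation: [2.292, 2.137, -0.02]
ft_force: [-7.5, -15.4, 15.4]
gripper_width: 0.0258
```

Request:
step_arm(
  linear=[
    [0.01,0.12,0],
    [0,0.12,0],
    [0,0,0],
  ],
  roll=[0,0,0],
)

```text
clock: 31.68
tool_pos: [0.5607, 0.2835, 0.0144]
orientation: [2.292, 2.138, -0.019]
ft_force: [-6.7, -15.2, 14.6]
gripper_width: 0.026
```

```bash
cat > fit.py <<'E'
from h import *
import sys
n=sys.argv[1]; S,_=snap('scene',n)
g=cv2.GaussianBlur(cv2.cvtColor(S,cv2.COLOR_RGB2GRAY),(0,0),.6).astype(np.float32)
C=np.array([.5705,.2186]); u=np.array([np.cos(1.506),np.sin(1.506)]); ux=np.array([u[1],-u[0]])
def samp(W):
    p=proj('scene',np.c_[W,np.full(len(W),.0095)]).astype(np.float32)
    return cv2.remap(g,p[:,0].reshape(1,-1),p[:,1].reshape(1,-1),cv2.INTER_LINEAR)[0]
s=np.linspace(.035,.148,60)
best=[]
for ex in np.arange(-.004,.0041,.001):
  for b in np.arange(-.020,.012,.0005):
    P=C+(-.013+ex)*ux+b*u
    for a in np.arange(.05,.9,.01):
        th=-.064-a; d=np.array([np.cos(th),np.sin(th)]); m=np.array([-d[1],d[0]])
        L=lambda o:P+s[:,None]*d+o*m
        t=np.linspace(-.009,.009,10)[:,None]
        sc=np.clip(samp(L(-.009))-samp(L(-.012)),-5,60).mean()+.4*np.clip(samp(P+.148*d+t*m)-samp(P+.152*d+t*m),-5,60).mean()
        best.append((sc,ex,b,a))
best.sort(reverse=True)
for q in best[:8]: print(np.round(q,4))
sc,ex,b,a=best[0];P=C+(-.013+ex)*ux+b*u
print('pivot',P,'target b for a=.352: -.0059; angle world',-.064-a)
d=telemetry.state();print(d['tool_pos'],d['ft_force'],d['gripper_width'])
E
time python3 fit.py scene7
```

```text
Traceback (most recent call last):
  File "fit.py", line 18, in <module>
    sc=np.clip(samp(L(-.009))-samp(L(-.012)),-5,60).mean()+.4*np.clip(samp(P+.148*d+t*m)-samp(P+.152*d+t*m),-5,60).mean()
                              ~~~~^^^^^^^^^^
  File "fit.py", line 7, in samp
    p=proj('scene',np.c_[W,np.full(len(W),.0095)]).astype(np.float32)
      ~~~~^^^^^^^^^^^^^^^^^^^^^^^^^^^^^^^^^^^^^^^^
  File "h.py", line 17, in proj
    K,D,t,Rm=cam(n)
             ~~~^^^
  File "h.py", line 5, in cam
    m=vision.camera_model(n)
ValueError: time passes only in moves, steps and waits

real	0m4.814s
user	0m2.947s
sys	0m0.205s
```

```bash
sed -i 's/^def cam(n):/import functools\n@functools.lru_cache\ndef cam(n):/' h.py
sed -i "s/S,_=snap('scene',n)/S=np.load(f'pics\/{n}.npz')['a'] if len(sys.argv)>2 else snap('scene',n)[0]/; s/np.arange(.05,.9,.01)/np.arange(.2,.7,.01)/" fit.py
time python3 fit.py scene7 x
```

```text
[ 6.1499e+01 -1.0000e-03 -1.3500e-02  2.9000e-01]
[ 6.13255e+01 -1.00000e-03 -1.30000e-02  2.90000e-01]
[ 6.09775e+01 -1.00000e-03 -1.45000e-02  2.80000e-01]
[ 6.09353e+01 -1.00000e-03 -1.40000e-02  2.80000e-01]
[ 6.084e+01 -2.000e-03 -1.400e-02  2.800e-01]
[ 6.04123e+01 -1.00000e-03 -1.25000e-02  3.00000e-01]
[ 6.03113e+01  0.00000e+00 -1.35000e-02  2.90000e-01]
[ 6.01032e+01 -1.00000e-03 -1.20000e-02  3.00000e-01]
pivot [0.55565524 0.20603484] target b for a=.352: -.0059; angle world -0.3540000000000001
[0.56068584 0.28352091 0.01442048] [ -6.58709007 -14.71271025  14.68301484] 0.02618254086797086
real	0m11.236s
user	0m11.695s
sys	0m0.095s
```

Request:
step_arm(
  linear=[
    [-0.1,0,0.1],
    [-0.05,0,0.1],
    [0,0,0],
    [0,0,0],
  ],
  roll=[0,0,0,0],
)

```text
clock: 32.22
tool_pos: [0.5599, 0.2923, 0.0165]
orientation: [-2.293, -2.147, 0.0]
ft_force: [0.6, 0.1, -3.7]
gripper_width: 0.0258
```

Request:
step_arm(
  linear=[
    [0,0,0.1],
    [0,0,0.1],
    [0,0,0],
  ],
  roll=[0,0,0],
)

```text
clock: 32.6
tool_pos: [0.5598, 0.2923, 0.0188]
orientation: [-2.293, -2.147, -0.0]
ft_force: [-0.0, 1.1, -3.2]
gripper_width: 0.0259
```

Request:
step_arm(
  linear=[
    [0,0,-0.2],
    [0,0,-0.15],
    [0,0,0],
  ],
  roll=[0,0,0],
)

```text
clock: 32.98
tool_pos: [0.5601, 0.293, 0.0156]
orientation: [-2.293, -2.147, -0.002]
ft_force: [0.0, 1.5, -0.6]
gripper_width: 0.0258
```

```bash
python3 fit.py scene8
```

```text
[ 6.24699e+01 -2.00000e-03 -4.00000e-03  3.60000e-01]
[ 6.17052e+01 -2.00000e-03 -5.00000e-03  3.50000e-01]
[ 6.15842e+01 -3.00000e-03 -4.50000e-03  3.50000e-01]
[ 6.15443e+01 -2.00000e-03 -3.00000e-03  3.70000e-01]
[ 6.14323e+01 -2.00000e-03 -3.50000e-03  3.60000e-01]
[ 6.0979e+01 -3.0000e-03 -3.5000e-03  3.6000e-01]
[ 6.09549e+01 -3.00000e-03 -5.00000e-03  3.50000e-01]
[ 6.08566e+01 -3.00000e-03 -4.00000e-03  3.60000e-01]
pivot [0.55527247 0.21557966] target b for a=.352: -.0059; angle world -0.42400000000000015
[0.56012002 0.29296931 0.01559031] [ 0.26879726  2.22849198 -1.95778559] 0.025780265112659944
```

Request:
step_arm(
  linear=[
    [0,0,-0.05],
    [0,0,0],
    [0,0,0],
    [0,0,0],
    [0.3,0,0],
    [0.2,0,0],
    [0.15,0,0],
    [0,0,0],
  ],
  roll=[0,0,0,0,0,0,0,0],
  hand=-0.28,
)

```text
clock: 34.02
tool_pos: [0.5644, 0.2923, 0.0144]
orientation: [-2.291, -2.147, 0.005]
ft_force: [-6.1, -0.7, 4.5]
gripper_width: 0.0332
```

Request:
step_arm(
  linear=[
    [-0.3,0,0],
    [-0.3,0,0],
    [0,0,4],
    [0,0,5],
  ],
  roll=[0,0,0,0],
)

```text
clock: 34.52
tool_pos: [0.5599, 0.2914, 0.1046]
orientation: [-2.293, -2.146, 0.003]
ft_force: [0.4, 0.2, 0.7]
gripper_width: 0.0332
```

Request:
step_arm(
  linear=[
    [0.7,-5,0],
    [0.7,-5,0],
    [0.7,-4.7,0],
    [0,0,0],
    [0,0,-4],
    [0,0,-4],
    [0,0,-1.9],
    [0,0,0],
    [0.16,0.36,0],
    [0.16,0.36,0],
    [0.16,0.36,0],
    [0.16,0.36,0],
    [0.16,0.36,0],
    [0.08,0.18,0],
    [0,0,0],
  ],
  roll=[0,0,0,0,0,0,0,0,0,0,0,0,0,0,0],
  hand=-1,
)

```text
clock: 36.4
tool_pos: [0.5902, 0.1651, 0.0057]
orientation: [-2.293, -2.147, 0.0]
ft_force: [0.4, -0.4, 0.7]
gripper_width: 0.0004
```

Request:
step_arm(
  linear=[
    [0.05,0.1,0],
    [0.05,0.1,0],
    [0,0,0],
  ],
  roll=[0,0,0],
)

```text
clock: 36.78
tool_pos: [0.5913, 0.1669, 0.0057]
orientation: [-2.293, -2.147, -0.0]
ft_force: [0.1, -0.3, 0.7]
gripper_width: 0.0005
```

Request:
step_arm(
  linear=[
    [0.05,0.1,0],
    [0.05,0.1,0],
    [0,0,0],
  ],
  roll=[0,0,0],
)

```text
clock: 37.15
tool_pos: [0.5923, 0.1691, 0.0058]
orientation: [-2.293, -2.147, -0.0]
ft_force: [-0.3, -1.0, 0.3]
gripper_width: 0.0004
```

Request:
step_arm(
  linear=[
    [0.05,0.1,0],
    [0.05,0.1,0],
    [0,0,0],
  ],
  roll=[0,0,0],
)

```text
clock: 37.52
tool_pos: [0.5932, 0.171, 0.0057]
orientation: [-2.293, -2.147, -0.0]
ft_force: [0.0, -0.6, 0.3]
gripper_width: 0.0004
```

Request:
step_arm(
  linear=[
    [0.05,0.1,0],
    [0.05,0.1,0],
    [0,0,0],
  ],
  roll=[0,0,0],
)

```text
clock: 37.9
tool_pos: [0.594, 0.172, 0.0055]
orientation: [2.294, 2.146, -0.002]
ft_force: [-2.0, -2.4, 0.3]
gripper_width: 0.0003
```

Request:
step_arm(
  linear=[
    [0.05,0.1,0],
    [0.05,0.1,0],
    [0,0,0],
  ],
  roll=[0,0,0],
)

```text
clock: 38.28
tool_pos: [0.5942, 0.1725, 0.0052]
orientation: [2.294, 2.145, -0.007]
ft_force: [-3.4, -6.4, 1.6]
gripper_width: 0.0003
```

Request:
step_arm(
  linear=[
    [-0.2,-0.4,0],
    [-0.3,-0.7,0],
    [0,0,4.5],
    [0,0,5],
    [-1.6,3.8,0],
    [-1.65,3.9,0],
    [0,0,0],
    [0,0,0],
  ],
  roll=[0,0,0,0,0,0,0,0],
)

```text
clock: 39.28
tool_pos: [0.558, 0.2408, 0.1008]
orientation: [2.293, 2.147, 0.001]
ft_force: [-0.5, -0.6, 1.0]
gripper_width: 0.0006
```

```bash
python3 fit.py scene9; python3 - <<'E'
from h import *
g=cv2.cvtColor(np.load('pics/scene9.npz')['a'],cv2.COLOR_RGB2GRAY)
for y in(309,312,316,322,328,334,340,345): print(y,g[y,380:406])
E
```

```text
[ 6.34114e+01 -2.00000e-03 -4.00000e-03  3.60000e-01]
[ 6.29164e+01 -3.00000e-03 -4.50000e-03  3.50000e-01]
[ 6.25845e+01 -2.00000e-03 -5.00000e-03  3.50000e-01]
[ 6.25366e+01 -2.00000e-03 -3.50000e-03  3.60000e-01]
[ 6.24906e+01 -2.00000e-03 -3.00000e-03  3.70000e-01]
[ 6.23113e+01 -3.00000e-03 -3.50000e-03  3.60000e-01]
[ 6.20659e+01 -3.00000e-03 -5.00000e-03  3.50000e-01]
[ 6.19963e+01 -3.00000e-03 -4.00000e-03  3.60000e-01]
pivot [0.55527247 0.21557966] target b for a=.352: -.0059; angle world -0.42400000000000015
[0.55836279 0.23983555 0.10055069] [-0.27814446  0.51346223 -0.34264197] 0.0005866213179660251
309 [111 110 111 112 111 111 111 113 112 112 113 158 167 162 113  98  96  96
  98  97 128 181 185 186 185 186]
312 [110 111 109 110 110 110 110 110 109 108 156 167 169 153  84  65  92  97
  98 164 185 185 186 186 186 186]
316 [107 107 106 107 106 105 106 106 112 161 168 170 130  87 101  97  97 100
 108 118 181 186 179 185 186 186]
322 [ 99  99  99  98  98  96  91 161 170 170 128  71  54  92  98  99 107 111
 112 111 112 113 112 111 112 112]
328 [105 104 104 104  89 163 170 171 128  87  99 161 112  99 108 111 112 112
 111 112 111 112 111 112 112 111]
334 [107 107 119 165 171 171 171 171 169 168 168 168 176 185 186 186 185 186
 186 186 186 187 186 186 187 186]
340 [ 97 164 171 170 171 171 169 168 168 168 130 182 187 186 186 186 187 186
 186 186 187 186 186 186 186 187]
345 [169 170 170 169 171 169 168 168 153 182 186 186 186 186 186 186 185 186
 186 186 186 186 186 186 186 187]
```

```bash
python3 - <<'E'
from h import *
for f in('scene2','scene4','scene9'):
    S=np.load(f'pics/{f}.npz')['a']
    g=cv2.cvtColor(S,cv2.COLOR_RGB2GRAY)
    print(f)
    for x in(420,428,436,443): print(x,g[286:314,x])
S=np.load('pics/scene9.npz')['a']
cv2.imwrite('pics/c9.png',cv2.resize(cv2.imread('pics/scene9.png')[270:360,375:455],None,fx=6.6,fy=6.6,interpolation=3))
E
```

```text
scene2
420 [108 108 109 113 113 111 147 166 170 170 168 170 171 171 170 168 123 100
 101 137 177 183 184 184 184 183 184 183]
428 [109 109 111 113 112 112 137 164 169 170 168 170 171 170 170 169 129  96
  99 139 178 184 183 183 183 183 183 183]
436 [110 109 111 113 112 115 114 167 172 169 171 170 171 171 173 173 145 109
 101 140 179 184 183 183 184 184 183 183]
443 [109 110 113 114 114 116 113 165 172 169 169 170 171 171 171 173 156 113
 101 121 178 183 184 183 184 184 184 183]
scene4
420 [ 41  54  65  68  72  73  77  91 100 101 101 131 112 103 101 100  95  92
  91 102 110 112 110 111 111 110 176 185]
428 [ 43  44  46  49  35  27  40  92 100 101 100 119 108 102 102 100  95  92
  92 100 110 111 111 112 112 111 178 185]
436 [ 44  42  42  49  36  23  40  92 101 101 100 102 102 102 103 104 105  96
  93 101 110 111 113 111 110 111 179 185]
443 [ 45  44  45  48  36  23  40  93 101 100 100 133 167 173 132 120 120  99
 100 121 179 177 183 142 132 148 182 185]
scene9
420 [ 39  45  51  36  23  35  92 101 101 101 101 102 102 102 102 101  94  92
  93 122 115 111 111 112 112 113 111 112]
428 [ 44  44  51  36  27  34  92 100 101 101 101 148 170 173 172 171 131  98
 100 141 180 185 186 186 186 186 185 186]
436 [ 44  45  51  33  24  34  91 104 102 102 101 134 167 172 172 170 134 106
  99 140 180 186 185 186 185 186 186 186]
443 [ 44  46  53  36  25  33  91  86  79  98 101 149 170 174 174 175 149 111
 102 123 180 186 185 185 186 185 185 185]
```

View pics/c9.png

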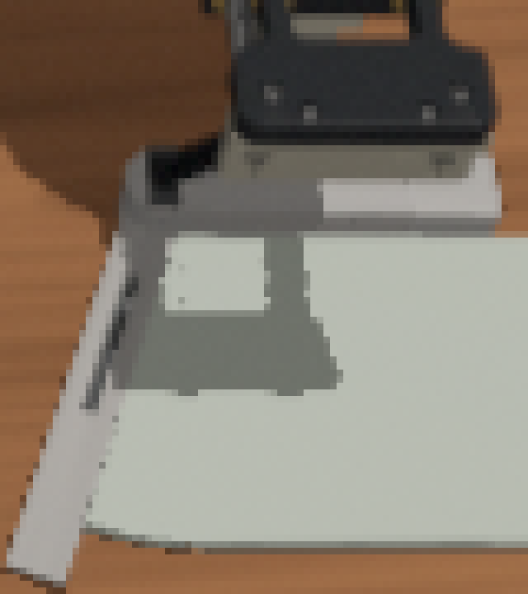

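Picture 11 (c9): the stock is flush (same edge profile as when pressed home) and the blade lies along the splay with no bright gap. Now the lever.

Request:
step_arm(
  linear=[
    [0,0.4,-2.5],
    [0,0,-1.2],
    [0,0,-0.8],
    [0,0,-0.7],
    [0,0,-0.7],
    [0,0,-0.6],
    [0,0,-0.5],
    [0,0,-0.1],
    [0,0,0],
  ],
  roll=[0,0,0,0,0,0,0,0,0],
)

```text
clock: 40.45
tool_pos: [0.5582, 0.2466, 0.0304]
orientation: [-2.292, -2.147, -0.004]
ft_force: [0.4, 3.0, 4.8]
gripper_width: 0.0005
```

Request:
step_arm(
  linear=[
    [0,0,-0.1],
    [0,0,-0.1],
    [0,0,-0.1],
    [0,0,0],
  ],
  roll=[0,0,0,0],
)

```text
clock: 40.95
tool_pos: [0.5584, 0.2468, 0.0292]
orientation: [2.292, 2.148, 0.005]
ft_force: [-4.0, 1.0, 18.6]
gripper_width: 0.0004
```

Request:
step_arm(
  linear=[
    [0,0,3],
    [0,0,3],
    [0.1,2.2,0],
    [0.2,2.1,0],
    [0,0,-3],
    [0,0,-3],
    [0,0,-1.2],
    [0,0,0],
  ],
  roll=[0,0,0,0,0,0,0,0],
  hand=-0.15,
)

```text
clock: 41.95
tool_pos: [0.56, 0.2872, 0.0137]
orientation: [-2.293, -2.147, 0.003]
ft_force: [-0.7, 1.0, -0.0]
gripper_width: 0.0389
```

Request:
step_arm(
  linear=[
    [0,0,0],
    [0,0,0],
    [0,0,0],
    [0,0,0],
    [0,0,1.5],
    [0,0,2.5],
    [0,0,2.0],
    [0,0,0],
  ],
  roll=[0,0,0,0,0,0,0,0],
  hand=-1,
  squeeze=25,
)

```text
clock: 42.95
tool_pos: [0.5626, 0.2889, 0.0777]
orientation: [2.293, 2.146, 0.008]
ft_force: [-0.9, 0.2, -4.4]
gripper_width: 0.0259
```

Request:
step_arm(
  linear=[
    [-0.3,-2.5,0],
    [-0.7,-4.9,0],
    [-0.7,-4.9,0],
    [-0.7,-4.9,0],
    [-0.7,-4.9,0],
    [-0.7,-4.9,0],
    [-0.7,-4.9,0],
    [-0.7,-4.9,0],
    [-0.7,-4.9,0],
    [-0.7,-4.9,0],
    [-0.7,-4.9,0],
    [-0.3,-1.6,0],
    [0,0,0],
    [0,0,0],
    [0,0,0],
  ],
  roll=[0,0.004,0.004,0.004,0.004,0.004,0.004,0.004,0.004,0.003,0.003,0,0,0,0],
)

```text
clock: 44.82
tool_pos: [0.4853, -0.2408, 0.0748]
orientation: [-2.248, -2.194, -0.001]
ft_force: [1.0, 0.2, -4.5]
gripper_width: 0.0254
```

```bash
python3 - <<'E'
from h import *
T,_=snap('top','topb');S,_=snap('scene','sceneb')
d=telemetry.state();print(d['tool_pos'],d['orientation'],d['ft_force'],d['gripper_width'])
b=cv2.imread('pics/sceneb.png');a=cv2.imread('pics/topb.png')
B=cv2.resize(b[225:375,75:275],None,fx=4,fy=4,interpolation=3)
cv2.imwrite('pics/cb.png',B)
E
```

```text
[ 0.48520287 -0.24157991  0.07483856] [-2.24943234e+00 -2.19289258e+00 -5.59024803e-04] [ 1.08221937 -0.35231758 -4.41564046] 0.025896113649460543
```

Request:
step_arm(
  linear=[
    [0,0,-2.5],
    [0,0,-1.2],
    [0,0,-0.4],
    [0,0,0],
    [0,0,0],
  ],
  roll=[-0.003,0,0,0,0],
)

```text
clock: 45.55
tool_pos: [0.4853, -0.243, 0.0342]
orientation: [2.255, 2.187, 0.001]
ft_force: [-0.6, 1.3, -1.7]
gripper_width: 0.0257
```

Request:
step_arm(
  linear=[
    [0,0,-0.1],
    [-0.15,0,0],
    [-0.15,0,0],
    [-0.1,0,0],
    [0,0,0],
  ],
  roll=[0,0,0,0,0],
)

```text
clock: 46.18
tool_pos: [0.4833, -0.2436, 0.0339]
orientation: [2.252, 2.185, 0.004]
ft_force: [4.5, 0.5, 4.9]
gripper_width: 0.0257
```

Request:
step_arm(
  linear=[
    [0.05,0,0.1],
    [-0.02,-0.6,0],
    [-0.02,-0.6,0],
    [-0.02,-0.6,0],
    [-0.02,-0.6,0],
    [-0.02,-0.6,0],
    [-0.02,-0.6,0],
    [-0.02,-0.6,0],
    [-0.02,-0.5,0],
    [0,0,0],
  ],
  roll=[0,0,0,0,0,0,0,0,0,0],
)

```text
clock: 47.42
tool_pos: [0.4797, -0.2877, 0.0339]
orientation: [-2.252, -2.187, -0.002]
ft_force: [0.3, 7.4, 8.0]
gripper_width: 0.0256
```

Request:
step_arm(
  linear=[
    [0,-0.2,0],
    [0,0,0],
  ],
  roll=[0,0],
)

```text
clock: 47.68
tool_pos: [0.4796, -0.2889, 0.0339]
orientation: [-2.251, -2.187, -0.003]
ft_force: [0.5, 7.7, 8.6]
gripper_width: 0.0256
```

```bash
python3 - <<'E'
from h import *
T,_=snap('top','topc');S,_=snap('scene','scenec')
d=telemetry.state();print(d['tool_pos'],d['orientation'],d['ft_force'],d['gripper_width'])
b=cv2.imread('pics/scenec.png');cv2.imwrite('pics/cc.png',cv2.resize(b[250:375,65:245],None,fx=4.4,fy=4.4,interpolation=3))
E
```

```text
[ 0.4795729  -0.28890866  0.03386882] [-2.25086116 -2.18708636 -0.00282147] [-0.32437901  8.25559252  9.21248735] 0.0258395384996685
```

View pics/cc.png

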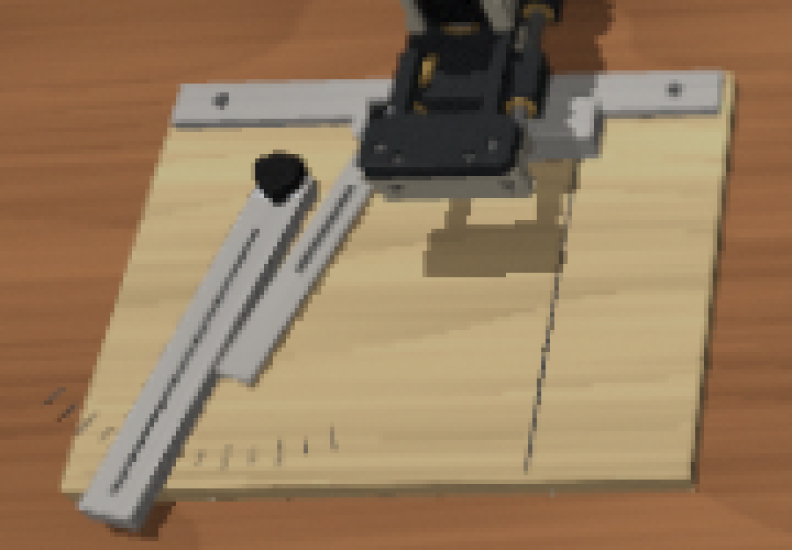

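Picture 12 (cc, the last one): the blade tip is swinging the stop round, with a gap still open at the root. I relieve the down force and continue by force and fits.

Request:
step_arm(
  linear=[
    [0,0,0.1],
    [0,-0.1,0.05],
    [0,-0.1,0],
    [0,0,0],
  ],
  roll=[0,0,0,0],
)

```text
clock: 48.28
tool_pos: [0.4787, -0.2946, 0.0347]
orientation: [-2.256, -2.185, 0.001]
ft_force: [1.7, 1.6, -3.4]
gripper_width: 0.0259
```

```bash
cat > ang.py <<'E'
from h import *
import sys
n=sys.argv[1]; S=np.load(f'pics/{n}.npz')['a'] if len(sys.argv)>2 else snap('scene',n)[0]
c=lambda x,y:((x+.5)/4.4-.5+65,(y+.5)/4.4-.5+250)
dx=float(sys.argv[3]) if len(sys.argv)>3 else 0
for k,p,z,w in(('blade in',(c(362+dx,205),c(256+dx,380)),.0275,2.5),('stop out',(c(232+dx,208),c(92+dx,480)),.033,3.5),('stop in',(c(306+dx,205),c(228+dx,350)),.033,2.0)):
    W,a,r=edge('scene',S,*p,z,w=w);print(k,W.round(4).tolist(),round(a,4),round(r,2))
g=cv2.cvtColor(S,cv2.COLOR_RGB2GRAY)
for y in(300,305,310,315,320,325,330,334): print(y,g[y,105:150])
d=telemetry.state();print(d['tool_pos'],d['orientation'],d['ft_force'],d['gripper_width'],d['clock'])
E
python3 ang.py scenec x 0; python3 ang.py scened
```

```text
blade in [[0.5231, -0.3652], [0.6233, -0.4001]] -0.3353 0.64
stop out [[0.5242, -0.4323], [0.6766, -0.4651]] -0.212 1.48
stop in [[0.5218, -0.398], [0.6061, -0.4199]] -0.2538 0.76
300 [172 172 171 172 172 172 172 172 172 173 173 172 170 165 165 165 164 164
 163 162 161 162 163 164 165 151  76  72 105 156 168 165 166 149  96 102
 143 163 156 123  91 102 147 168 168]
305 [166 165 165 165 164 165 165 164 163 163 159 164 164 164 164 142  87 146
 162 163 163 165 166  74  71  86 136 163 166 162 132  80 111 152 163 156
 126  89 129 159 158 158 157 157 157]
310 [163 163 163 163 163 162 163 155 161 165 164 165 156  99 110 159 163 163
 166 168  91  70  78 107 165 166 164 134  83 118 163 163 153 116 106 144
 174 175 175 175 174 174 175 175 175]
315 [159 159 158 158 153 162 168 164 163 160 119 105 154 162 163 165 169 124
  75  76 115 166 167 167 167 165 164 164 163 154 100  95 126 169 169 168
 169 168 168 168 167 167 169 168 167]
320 [166 165 166 166 164 164 160 133  93 145 164 163 165 167 151  96  77 125
 163 166 166 166 165 164 164 164 153 101 102 131 165 165 165 165 165 164
 165 165 165 165 1
[... 1873 characters left out ...]
109 148 164 164 165 167 150 105 114 156 166 165 165 165 165
 164 163 154 107 100 132 168 168 167 168 167 167 167 166 166 166 166 165
 166 166 165 164 165 164 164 164 163]
330 [109 152 165 165 167 170 150 104 129 159 164 163 164 163 164 162 162 136
  96  96 128 161 164 163 163 162 162 168 169 169 168 169 169 169 169 169
 169 169 170 170 172 173 173 172 172]
334 [165 165 167 161 128  80 101 130 148 154 160 163 163 162 156 118  97 102
 162 171 171 171 172 173 172 172 172 172 172 173 172 173 172 173 173 173
 173 174 173 173 173 173 173 173 174]
[ 0.47874874 -0.29463838  0.03473645] [-2.25580945e+00 -2.18514493e+00  1.59874078e-03] [ 1.07707942  1.74147836 -3.50454451] 0.025773102211017782 48.325
```

Request:
step_arm(
  linear=[
    [0,-0.1,-0.05],
    [0,0,0],
  ],
  roll=[0,0],
)

```text
clock: 48.58
tool_pos: [0.4789, -0.2953, 0.0345]
orientation: [-2.255, -2.185, 0.001]
ft_force: [-0.4, 1.7, -2.9]
gripper_width: 0.0255
```

Request:
step_arm(
  linear=[
    [0,-0.1,0],
    [0,0,0],
  ],
  roll=[0,0],
)

```text
clock: 48.82
tool_pos: [0.4792, -0.2962, 0.0346]
orientation: [-2.255, -2.186, 0.001]
ft_force: [-0.1, 3.0, -1.5]
gripper_width: 0.0257
```

Request:
step_arm(
  linear=[
    [0,-0.1,0],
    [0,0,0],
  ],
  roll=[0,0],
)

```text
clock: 49.08
tool_pos: [0.4796, -0.2972, 0.0347]
orientation: [-2.256, -2.187, 0.0]
ft_force: [-0.7, 2.0, -2.0]
gripper_width: 0.0256
```

```bash
python3 ang.py scenee | head -11 | grep -E "in|out|31|30"
```

```text
blade in [[0.5197, -0.3702], [0.6184, -0.4078]] -0.3642 0.22
stop out [[0.5296, -0.4239], [0.6754, -0.4677]] -0.2917 0.29
stop in [[0.5235, -0.3949], [0.6037, -0.4234]] -0.3418 0.2
300 [172 172 172 172 172 172 172 172 172 173 172 172 169 167 164 164 164 164
305 [166 166 165 165 165 165 164 165 163 170 167 164 163 162 124 101 159 161
 163 164 165 151  85 119 166 166 156  98  97 139 162 159 131  85  97 130
310 [163 163 162 163 162 165 166 165 164 164 157 113 105 155 163 164 165 166
```

```bash
cat > ang2.py <<'E'
from h import *
import sys
n=sys.argv[1]; S=np.load(f'pics/{n}.npz')['a'] if len(sys.argv)>2 else snap('scene',n)[0]
B=np.repeat(S[:,:,2:],3,2)
pv=np.array([.509,-.410])
def seg(piv,th,o,s0,s1,z):
    d=np.array([np.cos(th),np.sin(th)]);m=np.array([-d[1],d[0]])
    return proj('scene',[[*(piv+s*d+o*m),z] for s in(s0,s1)])
th=-.37
for i in range(4):
    W,th,r=edge('scene',B,*seg(pv,th,-.014,.03,.185,.033),.033,w=4 if i<2 else 2)
print('stop outer',W.round(4).tolist(),round(th,4),round(r,2))
tb=-.37; bp=np.array([.4785,-.372])
for i in range(4):
    V,tb,r=edge('scene',B,*seg(bp,tb,.010,.05,.146,.0275),.0275,w=4 if i<2 else 2)
    d=np.array([np.cos(tb),np.sin(tb)]);m=np.array([-d[1],d[0]]);bp=bp+((V[0]-bp)@m-.01)*m
print('blade inner',V.round(4).tolist(),round(tb,4),round(r,2))
d=np.array([np.cos(th),np.sin(th)]);m=np.array([-d[1],d[0]])
print('blade inner edge distance from stop outer (48=touch)',((V-W[0])@m*1e3).round(2),'at s',((V-pv)@d*1e3).round(0))
s=telemetry.state();print(s['tool_pos'],s['ft_force'],s['clock'])
E
for f in scenec scened scenee; do python3 ang2.py $f x|head -3; done; python3 -c "
from h import *
S=np.load('pics/scenee.npz')['a']
for y in (300,308,316,324,332): print(y,S[y,100:145,2])"
```

```text
stop outer [[0.5261, -0.4384], [0.6557, -0.5236]] -0.5816 1.18
blade inner [[0.5322, -0.3716], [0.6219, -0.4061]] -0.3667 0.17
blade inner edge distance from stop outer (48=touch) [59.12 79.62] at s [-2. 92.]
stop outer [[0.5315, -0.4336], [0.6661, -0.5084]] -0.507 1.16
blade inner [[0.5303, -0.3767], [0.6193, -0.4119]] -0.3765 0.22
blade inner edge distance from stop outer (48=touch) [49.18 61.63] at s [ 2. 97.]
stop outer [[0.5331, -0.4323], [0.6777, -0.4877]] -0.3661 0.22
blade inner [[0.5292, -0.3794], [0.619, -0.4137]] -0.364 0.2
blade inner edge distance from stop outer (48=touch) [47.94 48.14] at s [  8. 104.]
300 [126 127 128 127 127 128 128 127 127 127 127 127 128 126 127 127 127 144
 160 160 159 159 160 158 157 158 159 160 162 160  75 101 147 160 151 110
  88 126 157 157 141  89 100 125 126]
308 [128 127 127 128 128 128 128 128 127 127 127 131 157 163 159 159 156 123
 102 154 158 159 160 162 149  81 111 160 161 153  97  93 135 158 157 142
  72  87 120 119 120 121 123 123 124]
316 [115 116 115 114 114 115 131 154 161 160 160 153 113 104 148 159 160 161
 163 130  85 131 158 161 162 161 160 158 159 157 130  70  80 124 123 124
 123 122 122 122 122 123 122 123 122]
324 [127 137 157 160 160 161 146 102 113 150 160 160 162 159 117  94 139 158
 160 160 160 160 158 158 159 115  74  70 124 125 124 125 125 124 124 123
 124 123 124 124 124 123 123 123 122]
332 [159 143  99 115 148 161 161 164 158 123 102 142 160 159 158 158 159 157
 156 152 118  79  99 122 125 125 126 126 126 126 126 126 127 126 127 126
 127 127 127 128 128 128 128 127 128]
```

Blade and stop are now parallel (−0.364 against −0.366 rad) and touching (47.9–48.1 mm where 48 is contact). I lower onto the board, add a small preload and release.

Request:
step_arm(
  linear=[
    [0,-0.05,-0.1],
    [0,0,0],
    [-0.1,0,0],
    [0,0,0],
  ],
  roll=[0,0,0,0],
)

```text
clock: 49.62
tool_pos: [0.4794, -0.2975, 0.034]
orientation: [2.254, 2.187, 0.002]
ft_force: [1.6, 3.7, -0.2]
gripper_width: 0.0254
```

```bash
python3 ang2.py scenef
```

```text
stop outer [[0.533, -0.4324], [0.678, -0.4872]] -0.3611 0.23
blade inner [[0.5292, -0.3796], [0.6188, -0.414]] -0.3662 0.18
blade inner edge distance from stop outer (48=touch) [48.07 47.59] at s [  8. 104.]
[ 0.4793562  -0.29752114  0.03395749] [ 0.9785231  3.7310761 -1.1429593] 49.675
```

Request:
step_arm(
  linear=[
    [0,0,0],
    [0,0,0],
    [0,0,0],
    [-0.2,0,0],
    [-0.2,0,0],
    [0,0,0],
  ],
  roll=[0,0,0,0,0,0],
  hand=-0.28,
)

```text
clock: 50.42
tool_pos: [0.4753, -0.2977, 0.034]
orientation: [2.255, 2.186, 0.001]
ft_force: [2.7, -1.3, -1.5]
gripper_width: 0.033
```

Request:
step_arm(
  linear=[
    [-0.1,0,0],
    [-0.1,0,0],
    [0,0,0],
  ],
  roll=[0,0,0],
)

```text
clock: 50.8
tool_pos: [0.4749, -0.2978, 0.0345]
orientation: [2.253, 2.185, 0.004]
ft_force: [7.1, -1.1, -1.6]
gripper_width: 0.0331
```

```bash
python3 ang2.py sceneg
```

```text
stop outer [[0.5331, -0.4323], [0.6776, -0.4878]] -0.3662 0.26
blade inner [[0.529, -0.3805], [0.618, -0.4165]] -0.3842 0.17
blade inner edge distance from stop outer (48=touch) [46.92 45.2 ] at s [  8. 104.]
[ 0.47488056 -0.29777165  0.03444448] [ 6.67013249 -0.59426683 -3.10527308] 50.85
```

Request:
step_arm(
  linear=[
    [0.2,0,0],
    [0.3,0,0],
    [0,0,4],
    [0,0,5],
    [0,4,2],
    [0,5,2],
    [0,5,0],
    [0,0,0],
  ],
  roll=[0,0,0,0,0,0,0,0],
)

```text
clock: 51.85
tool_pos: [0.4768, -0.1532, 0.1641]
orientation: [-2.247, -2.194, 0.002]
ft_force: [-0.5, -1.4, 0.0]
gripper_width: 0.0331
```

```bash
python3 ang2.py sceneh; python3 - <<'E'
from h import *
for f in('scenee','sceneh'):
    S=np.load(f'pics/{f}.npz')['a']; print(f)
    for y in (300,308,316,324,332): print(y,S[y,96:146,2])
S=np.load('pics/sceneh.npz')['a'];B=np.repeat(S[:,:,2:],3,2)
def seg(a,b,z): return proj('scene',[[*a,z],[*b,z]])
o=np.array([.4655,-.3487]);x=np.array([.9996,-.029]);y=np.array([.029,.9996])
W,a,r=edge('scene',B,*seg(o+.026*x+.0*y,o+.026*x+.09*y,.042),.042,w=3);print('stock inner',W.round(4).tolist(),a,r)
W,a,r=edge('scene',B,*seg(o+.0*x+.105*y,o+.0*x+.16*y,.026),.026,w=2.5);print('fence free part +',W.round(4).tolist(),a,r)
W,a,r=edge('scene',B,*seg(o+.0*x-.13*y,o+.0*x-.05*y,.026),.026,w=2.5);print('fence free part -',W.round(4).tolist(),a,r)
E
```

```text
stop outer [[0.5333, -0.432], [0.6777, -0.4876]] -0.3671 0.21
blade inner [[0.5293, -0.3788], [0.6193, -0.4122]] -0.3549 0.12
blade inner edge distance from stop outer (48=touch) [48.25 49.42] at s [  8. 104.]
[ 0.47677497 -0.1560353   0.16376094] [ 0.66475    -0.92552051  0.74759774] 51.9
scenee
300 [ 78 116 127 127 126 127 128 127 127 128 128 127 127 127 127 127 128 126
 127 127 127 144 160 160 159 159 160 158 157 158 159 160 162 160  75 101
 147 160 151 110  88 126 157 157 141  89 100 125 126 125]
308 [129 130 129 129 128 127 127 128 128 128 128 128 127 127 127 131 157 163
 159 159 156 123 102 154 158 159 160 162 149  81 111 160 161 153  97  93
 135 158 157 142  72  87 120 119 120 121 123 123 124 124]
316 [117 115 116 116 115 116 115 114 114 115 131 154 161 160 160 153 113 104
 148 159 160 161 163 130  85 131 158 161 162 161 160 158 159 157 130  70
  80 124 123 124 123 122 122 122 122 123 122 123 122 121]
324 [127 126 127 126 127 137 157 160 160 161 146 102 113 150 160 160 162 159
 117  94 139 158 160 160 160 160 158 158 159 115  74  70 124 125 124 125
 125 124 124 123 124 123 124
[... 862 characters left out ...]
2 121]
324 [126 126 126 127 128 137 158 160 159 159 146 103 120 155 160 160 162 157
 121  83 106 151 161 160 161 161 160 159 159 154 110  74 125 124 125 124
 124 124 125 124 123 122 123 123 123 122 122 122 122 121]
332 [144 165 160 159 160 141 103 134 161 160 161 163 155 119  79 104 145 161
 158 159 159 159 158 158 151 116 103 121 125 126 125 125 125 126 126 126
 126 126 126 127 127 127 127 128 128 127 127 128 128 127]
stock inner [[0.4822, -0.3502], [0.4981, -0.2594]] 1.3979416889959357 0.4839479394566785
fence free part + [[0.4648, -0.2436], [0.4787, -0.1893]] 1.320379705312831 0.5595212573285897
fence free part - [[0.4625, -0.4785], [0.4626, -0.399]] 1.5688724152325955 0.12127154596842826
```

Request:
step_arm(
  linear=[
    [0.9,-2.2,0],
    [1.8,-4.6,0],
    [1.9,-4.8,0],
    [1.9,-4.8,0],
    [1.9,-4.8,0],
    [1.9,-4.8,0],
    [1.9,-4.8,0],
    [1.7,-4.4,0],
    [0,0,-4],
    [0,0,-4],
    [0,0,-4],
    [0,0,-2],
    [0,0,0],
  ],
  roll=[0,0,0,0,0,0,0,0,0,0,0,0,0],
  hand=-1,
)

```text
clock: 53.52
tool_pos: [0.6142, -0.5107, 0.0207]
orientation: [-2.255, -2.182, 0.003]
ft_force: [-0.0, 0.3, 0.4]
gripper_width: 0.0004
```

Request:
step_arm(
  linear=[
    [0.16,0.38,0],
    [0.16,0.38,0],
    [0.16,0.38,0],
    [0.16,0.38,0],
    [0,0,0],
  ],
  roll=[0,0,0,0,0],
)

```text
clock: 54.15
tool_pos: [0.6236, -0.4936, 0.0241]
orientation: [2.254, 2.188, 0.0]
ft_force: [-0.3, 0.2, 0.4]
gripper_width: 0.0001
```

Request:
step_arm(
  linear=[
    [0.07,0.19,0],
    [0.07,0.19,0],
    [0,0,0],
  ],
  roll=[0,0,0],
)

```text
clock: 54.52
tool_pos: [0.6245, -0.4903, 0.0237]
orientation: [-2.255, -2.187, -0.0]
ft_force: [0.2, 0.6, -0.5]
gripper_width: 0.0008
```

```bash
python3 ang2.py scenei
```

```text
stop outer [[0.5329, -0.4327], [0.6779, -0.4871]] -0.3591 0.48
blade inner [[0.5293, -0.3788], [0.6193, -0.4121]] -0.3539 0.18
blade inner edge distance from stop outer (48=touch) [49.11 49.61] at s [  8. 104.]
[ 0.62447687 -0.4904726   0.02363035] [ 0.41776412  0.10686735 -0.6565212 ] 54.575
```

```bash
cat > gap.py <<'E'
from h import *
import sys
def m(f):
    S=np.load(f'pics/{f}.npz')['a'].astype(float)[:,:,2]; out=[]
    for y in range(298,335,3):
        c=int(round(130-(y-300)*.585)); seg=S[y,c-8:c+9]   # dark side band of the stop
        i=seg.argmin(); i=min(max(i,3),13); out.append(int(np.clip(160-seg[i-3:i+4],0,None).sum()))
    return out
if len(sys.argv)>1:
    snap('scene',sys.argv[1]); s=telemetry.state(); print(s['tool_pos'],s['ft_force'],s['clock'])
for f in ['scenee','sceneh','scenei']+sys.argv[1:]: print(f,m(f))
E
python3 gap.py
```

```text
scenee [220, 209, 183, 180, 155, 159, 136, 137, 123, 108, 123, 113, 219]
sceneh [188, 188, 192, 196, 184, 185, 201, 187, 182, 194, 192, 189, 194]
scenei [189, 188, 192, 197, 184, 186, 200, 187, 185, 196, 199, 195, 201]
```

Request:
step_arm(
  linear=[
    [0.05,0.15,0],
    [0.05,0.15,0],
    [0,0,0],
  ],
  roll=[0,0,0],
)

```text
clock: 54.95
tool_pos: [0.6256, -0.4873, 0.0238]
orientation: [-2.255, -2.187, -0.0]
ft_force: [0.2, -0.6, -0.3]
gripper_width: 0.0005
```

```bash
python3 gap.py scenej
```

```text
[ 0.62556028 -0.48744578  0.02377643] [-0.78788097  0.31028377 -0.57666236] 55.0
scenee [220, 209, 183, 180, 155, 159, 136, 137, 123, 108, 123, 113, 219]
sceneh [188, 188, 192, 196, 184, 185, 201, 187, 182, 194, 192, 189, 194]
scenei [189, 188, 192, 197, 184, 186, 200, 187, 185, 196, 199, 195, 201]
scenej [192, 187, 194, 197, 185, 184, 200, 187, 183, 196, 199, 193, 201]
```

Request:
step_arm(
  linear=[
    [0.05,0.15,0],
    [0.05,0.15,0],
    [0,0,0],
  ],
  roll=[0,0,0],
)

```text
clock: 55.38
tool_pos: [0.6264, -0.4847, 0.0237]
orientation: [2.255, 2.187, -0.0]
ft_force: [-1.2, -0.6, 0.4]
gripper_width: 0.0005
```

```bash
python3 gap.py scenek|tail -1; python3 ang2.py scenek x
```

```text
scenek [192, 189, 182, 193, 193, 200, 194, 183, 185, 193, 182, 204, 197]
stop outer [[0.533, -0.4324], [0.6783, -0.4867]] -0.3579 0.23
blade inner [[0.5293, -0.3787], [0.6194, -0.412]] -0.3539 0.11
blade inner edge distance from stop outer (48=touch) [49.05 49.43] at s [  8. 104.]
[ 0.62638151 -0.48469769  0.02370794] [-0.1430649  -0.47711152 -0.48804479] 55.425
```

Request:
step_arm(
  linear=[
    [0.05,0.1,0],
    [0,0,0],
  ],
  roll=[0,0],
)

```text
clock: 55.68
tool_pos: [0.6268, -0.4838, 0.0237]
orientation: [2.256, 2.187, -0.0]
ft_force: [-0.3, -0.7, -0.9]
gripper_width: 0.0005
```

```bash
python3 gap.py scenel|tail -1; python3 ang2.py scenel x; python3 - <<'E'
from h import *
for y in (305,320,332):
    for f in('sceneh','scenek','scenel'):
        print(y,f,np.load(f'pics/{f}.npz')['a'][y,100:142,2])
E
```

```text
scenel [193, 175, 178, 186, 203, 207, 179, 184, 176, 177, 188, 205, 195]
stop outer [[0.5335, -0.4318], [0.6784, -0.4862]] -0.3592 0.26
blade inner [[0.5294, -0.3785], [0.6195, -0.4116]] -0.3512 0.12
blade inner edge distance from stop outer (48=touch) [48.39 49.16] at s [  8. 104.]
[ 0.62681979 -0.48381149  0.02370125] [ 0.14773484 -2.44554291 -0.30506   ] 55.725
305 sceneh [123 123 123 122 123 123 122 121 122 122 121 121 120 126 159 162 159 159
 157 122  98 155 158 159 160 161 148  73  96 146 161 155 114  86 124 157
 158 144  87  90 116 117]
305 scenek [ 68  69  68  68  69  68  68  67  67  68  68  67  66  85 134 157 159 158
 156 121 100 155 158 158 160 160 147  80  94 146 161 154 112  86 123 157
 158 143  86  68  91 116]
305 scenel [ 68  68  69  68  68  69  68  67  68  67  69  68  67  76 132 157 159 159
 157 122  81 154 158 158 159 160 152  72  96 146 160 158 129  79 109 157
 158 147 106  68  93 118]
320 sceneh [122 122 122 126 146 165 160 160 156 125  98 142 160 159 160 163 153 102
  78 130 157 161 161 162 161 160 159 159 131  71  91 122 122 121 122 121
 122 121 121 121 121 121]
3
[... 213 characters left out ...]
  91  93 113 146 144 112 132 156 159 159 160 153 108
  78 102 153 161 160 161 161 159 159 159 149  88  91 122 121 122 121 121
 120 122 121 121 121 121]
332 sceneh [160 141 103 134 161 160 161 163 155 119  79 104 145 161 158 159 159 159
 158 158 151 116 103 121 125 126 125 125 125 126 126 126 126 126 126 127
 127 127 127 128 128 127]
332 scenek [ 91  84  81 113 147 160 160 161 157 125  81 103 144 159 158 159 158 158
 158 158 152 116 103 120 125 125 124 125 125 124 125 126 126 125 125 127
 127 126 126 126 126 126]
332 scenel [ 94  91  79 100 146 161 159 161 163 142  84  90 133 156 158 158 158 158
 158 158 157 128  82 116 125 125 125 124 125 125 125 125 126 125 126 126
 126 127 127 127 127 127]
```

Stop and blade now move together: the dark side-face band between them is uniform along their length, so they are flush. The last nudge shifted the bevel about 0.5 mm, so I re-seat the stock on the fence once more and retreat.

Request:
step_arm(
  linear=[
    [-0.4,-1.0,0],
    [0,0,4],
    [0,0,6],
    [-2.0,2.5,0],
    [-3.2,4.4,0],
    [-3.4,4.6,0],
    [-3.4,4.6,0],
    [-2.4,3.4,0],
    [0,0,0],
  ],
  roll=[0,0,0,0,0,0,0,0,0],
  hand=-0.15,
)

```text
clock: 56.85
tool_pos: [0.4771, -0.2962, 0.124]
orientation: [-2.251, -2.19, 0.002]
ft_force: [1.2, -0.8, -0.0]
gripper_width: 0.0392
```

```bash
python3 gap.py scenem|sed -n '1p;$p'; python3 ang2.py scenem x
```

```text
[ 0.47853386 -0.29847211  0.12432511] [-0.61656553 -0.66137863  0.66491931] 56.9
scenem [181, 165, 170, 175, 193, 196, 167, 173, 170, 164, 176, 191, 181]
stop outer [[0.5339, -0.4309], [0.6751, -0.4938]] -0.4188 0.19
blade inner [[0.5293, -0.3785], [0.6195, -0.4115]] -0.3508 0.18
blade inner edge distance from stop outer (48=touch) [46.03 52.56] at s [  6. 102.]
[ 0.47853386 -0.29847211  0.12432511] [-0.61656553 -0.66137863  0.66491931] 56.9
```

Request:
step_arm(
  linear=[
    [0,0,-4],
    [0,0,-4],
    [0,0,-1.0],
    [0,0,0],
    [-0.3,0,0],
    [-0.2,0,0],
    [-0.1,0,0],
    [0,0,0],
  ],
  roll=[0,0,0,0,0,0,0,0],
)

```text
clock: 57.9
tool_pos: [0.4731, -0.2989, 0.0342]
orientation: [2.255, 2.186, -0.0]
ft_force: [-0.2, 0.7, -0.2]
gripper_width: 0.0391
```

Request:
step_arm(
  linear=[
    [-0.1,0,0],
    [-0.1,0,0],
    [0,0,0],
  ],
  roll=[0,0,0],
)

```text
clock: 58.28
tool_pos: [0.4725, -0.2989, 0.0343]
orientation: [2.254, 2.185, 0.003]
ft_force: [5.2, -0.9, 0.5]
gripper_width: 0.0388
```

Request:
step_arm(
  linear=[
    [-0.1,0,0],
    [0,0,0],
    [0.3,0,0],
    [0.4,0,0],
    [0,0,4],
    [0,0,5],
    [0,4,2],
    [0,5,2],
    [0,5,0],
    [0,0,0],
  ],
  roll=[0,0,0,0,0,0,0,0,0,0],
)

```text
clock: 59.52
tool_pos: [0.4762, -0.154, 0.164]
orientation: [-2.247, -2.194, 0.001]
ft_force: [-0.0, -0.6, -0.4]
gripper_width: 0.039
```

```bash
python3 gap.py scenen|sed -n '1p;$p'; python3 ang2.py scenen x; python3 - <<'E'
from h import *
S=np.load('pics/scenen.npz')['a'][:,:,2]
o=np.array([.4655,-.3487]);x=np.array([.9996,-.029]);y=np.array([.029,.9996])
# row profile across the stock/fence at several board-y positions (board x from -8 to 34 mm at z=.042/.026)
for by in(-.02,.02,.05,.08,.09):
    P=np.array([[*(o+bx*x+by*y),.042] for bx in np.arange(-.012,.040,.002)]); p=proj('scene',P).astype(np.float32)
    print(by,cv2.remap(S,p[:,0].reshape(1,-1),p[:,1].reshape(1,-1),cv2.INTER_LINEAR)[0])
E
```

```text
[ 0.47618066 -0.15683088  0.16366636] [ 0.33439795 -1.05245308 -0.08237955] 59.575
scenen [221, 208, 185, 185, 172, 127, 115, 118, 108, 80, 120, 120, 183]
stop outer [[0.5339, -0.4308], [0.6755, -0.493]] -0.4138 0.2
blade inner [[0.5294, -0.3791], [0.619, -0.4135]] -0.3667 0.18
blade inner edge distance from stop outer (48=touch) [45.55 50.06] at s [  6. 102.]
[ 0.47618066 -0.15683088  0.16366636] [ 0.33439795 -1.05245308 -0.08237955] 59.575
-0.02 [152 160 162 161 159 148 121  83  53  29  20  24  24  25  21  43  58  62
  98 109 106  95  95 113 144 155]
0.02 [143 158 158 124  99  96 129 134 116  71  38  25  26  26  39  79 151 161
 153 134 109  99  96  96  96  95]
0.05 [155 165 165 164 163 164 165 165 165 165 165 163 165 165 165 165 166 165
 159 133 112  99  96  97 110 122]
0.08 [151 162 164 164 164 156 155 165 167 166 164 165 165 166 166 166 167 168
 167 142 113  96  98  97  96  95]
0.09 [154 161 163 163 163 159 156 162 164 164 164 165 165 165 165 166 167 167
 162 143 116  95  95  96  97 107]
```

```bash
cat > g2.py <<'E'
from h import *
import sys
def m(f):
    S=np.load(f'pics/{f}.npz')['a'].astype(float)[:,:,2]; A=[];B=[];I=[]
    for y in range(299,335):
        c=int(round(130-(y-300)*.585)); x=np.arange(c-8,c+9); v=S[y,x]; i=min(max(v.argmin(),3),13)
        l=next((j for j in range(i,1,-1) if v[j-1]>125),None); r=next((j for j in range(i,15) if v[j+1]>125),None)
        if l is None or r is None: continue
        A.append((x[l-1]+(v[l-1]-125)/(v[l-1]-v[l]),y)); B.append((x[r]+(125-v[r])/(v[r+1]-v[r]),y))
        # blade inner edge: next bright->dark crossing to the right
        xx=np.arange(x[r]+2,x[r]+22); w=S[y,xx]
        # skip slot: take last crossing below 140 from >=150
    W=onplane('scene',A,.033)[:,:2];V=onplane('scene',B,.0275)[:,:2]
    fl=lambda P:cv2.fitLine(P.astype(np.float32),cv2.DIST_HUBER,0,.001,.001).ravel()
    a,b=fl(W),fl(V); ta=np.arctan(a[1]/a[0]);tb=np.arctan(b[1]/b[0])
    d=np.array([np.cos(ta),np.sin(ta)]);n=np.array([-d[1],d[0]]);pv=np.array([.509,-.41])
    g=((V-a[2:])@n)*1e3; s=(V-pv)@d*1e3
    k=np.polyfit(s,g,1)
    print(f,'stop',round(ta,4),'blade',round(tb,4),'gap mm at s=30,100:',np.polyval(k,[30,100]).round(2),'stop edge off pivot',((a[2:]-pv)@n*1e3).round(2))
for f in sys.argv[1:]: m(f)
E
python3 g2.py scenee scenef sceneh scenej scenek scenel scenem scenen
```

```text
** On entry to DLASCL parameter number  4 had an illegal value
 ** On entry to DLASCL parameter number  4 had an illegal value
 ** On entry to DLASCL parameter number  4 had an illegal value
 ** On entry to DLASCL parameter number  4 had an illegal value
 ** On entry to DLASCL parameter number  5 had an illegal value
 ** On entry to DLASCL parameter number  4 had an illegal valueg2.py:9: RuntimeWarning: divide by zero encountered in scalar divide
  A.append((x[l-1]+(v[l-1]-125)/(v[l-1]-v[l]),y)); B.append((x[r]+(125-v[r])/(v[r+1]-v[r]),y))
g2.py:15: RuntimeWarning: invalid value encountered in scalar divide
  a,b=fl(W),fl(V); ta=np.arctan(a[1]/a[0]);tb=np.arctan(b[1]/b[0])
Traceback (most recent call last):
  File "g2.py", line 20, in <module>
    for f in sys.argv[1:]: m(f)
                           ~^^^
  File "g2.py", line 18, in m
    k=np.polyfit(s,g,1)
numpy.linalg.LinAlgError: SVD did not converge in Linear Least Squares
```

```bash
sed -i 's/x=np.arange(c-8,c+9); v=S\[y,x\]; i=min(max(v.argmin(),3),13)/x=np.arange(c-8,c+9); v=S[y,x]; i=4+v[4:13].argmin()\n        if v[i]>=124: continue/' g2.py; python3 g2.py scenee scenef sceneh scenej scenek scenel scenem scenen
```

```text
scenee stop -0.3528 blade -0.3696 gap mm at s=30,100: [1.04 0.18] stop edge off pivot 14.68
scenef stop -0.352 blade -0.3661 gap mm at s=30,100: [ 0.48 -0.12] stop edge off pivot 14.47
sceneh stop -0.353 blade -0.3495 gap mm at s=30,100: [1.83 2.03] stop edge off pivot 14.58
scenej stop -0.3524 blade -0.3492 gap mm at s=30,100: [1.92 2.1 ] stop edge off pivot 14.5
scenek stop -0.3489 blade -0.3501 gap mm at s=30,100: [2.09 2.01] stop edge off pivot 14.37
scenel stop -0.3434 blade -0.3493 gap mm at s=30,100: [2.14 1.83] stop edge off pivot 14.35
scenem stop -0.3436 blade -0.3467 gap mm at s=30,100: [1.93 1.66] stop edge off pivot 14.47
scenen stop -0.3439 blade -0.3603 gap mm at s=30,100: [ 0.91 -0.05] stop edge off pivot 14.45
```

```bash
python3 - <<'E'
from h import *
K,D,t,Rm=cam('scene')
def zs(f,P):
    d=np.load(f'pics/{f}.npz')['d']; p=proj('scene',P); o=[]
    for u,v in p:
        u0,v0=int(round(u)),int(round(v)); q=cv2.undistortPoints(np.array([[[u0,v0]]],float),K,D)[0,0]
        z=np.median(d[v0-1:v0+2,u0-1:u0+2]); o.append((t+Rm@(np.r_[q,1]*z))[2]*1e3)
    return np.round(o,1)
th=-.355;dv=np.array([np.cos(th),np.sin(th)]);bp=np.array([.4795,-.372])
bl=[[*(bp+s*dv+o*np.array([-dv[1],dv[0]])),.0275] for s in(.05,.08,.11,.135,.142) for o in (0.004,)]
o=np.array([.4655,-.3487]);x=np.array([.9996,-.029]);y=np.array([.029,.9996])
st=[[*(o+.016*x+by*y),.042] for by in(.05,.06,.07,.08,.09)]
bd=[[*(o+.1*x+by*y),.018] for by in(.03,.1)]
for f in('scenee','sceneh','scenem','scenen'): print(f,'blade',zs(f,bl),'stock',zs(f,st),'board',zs(f,bd))
E
```

```text
scenee blade [27.5 27.6 25.9 25.5 27.8] stock [143.8 103.3  44.5  43.4  42.9] board [17.  16.8]
sceneh blade [25.2 25.1 23.5 23.2 24. ] stock [41.3 43.2 42.4 42.2 42.7] board [17.6 17.5]
scenem blade [25.3 25.1 23.8 23.6 24. ] stock [42.5 43.  41.2 42.6 41.9] board [16.6 17.3]
scenen blade [26.8 25.7 27.  27.8 27.9] stock [41.1 42.  42.9 42.8 41.1] board [18.8 19.4]
```

Request:
step_arm(
  linear=[
    [0.1,-4.8,-2],
    [0.1,-4.8,-2],
    [0.1,-4.6,-2],
    [0,0,-4],
    [0,0,-2.9],
    [0,0,0],
  ],
  roll=[0,0,0,0,0,0],
)

```text
clock: 60.32
tool_pos: [0.4767, -0.3009, 0.0318]
orientation: [-2.253, -2.18, 0.003]
ft_force: [-0.4, 0.1, 0.7]
gripper_width: 0.0389
```

Request:
step_arm(
  linear=[
    [0,0,0],
    [0,0,0],
    [0,0,0],
    [0,-0.1,0],
    [0,-0.1,0],
    [0,0,0],
  ],
  roll=[0,0,0,0,0,0],
  hand=-1,
  squeeze=8,
)

```text
clock: 61.08
tool_pos: [0.4801, -0.3013, 0.0358]
orientation: [-2.254, -2.187, -0.001]
ft_force: [-3.0, 3.6, 8.2]
gripper_width: 0.0259
```

```bash
python3 gap.py sceneo|sed -n '1p;$p'; python3 g2.py scenen sceneo
```

```text
[ 0.48015169 -0.3012706   0.03581013] [-3.8353911   3.55950524  8.35702378] 61.125
sceneo [206, 186, 171, 162, 165, 162, 134, 135, 117, 79, 150, 123, 144]
scenen stop -0.3439 blade -0.3603 gap mm at s=30,100: [ 0.91 -0.05] stop edge off pivot 14.45
sceneo stop -0.3436 blade -0.3591 gap mm at s=30,100: [1.34 0.25] stop edge off pivot 14.43
```

Request:
step_arm(
  linear=[
    [0,-0.1,0.1],
    [0,-0.1,0.05],
    [0,0,0],
  ],
  roll=[0,0,0],
)

```text
clock: 61.5
tool_pos: [0.4801, -0.3035, 0.036]
orientation: [-2.254, -2.187, -0.002]
ft_force: [0.2, 4.7, -1.8]
gripper_width: 0.0259
```

```bash
python3 gap.py scenep|sed -n '1p;$p'; python3 g2.py scenep
```

```text
[ 0.48010131 -0.30351415  0.0360164 ] [ 0.16307333  5.85063157 -1.65959309] 61.55
scenep [123, 184, 169, 148, 165, 160, 123, 136, 119, 102, 123, 137, 137]
scenep stop -0.3512 blade -0.3517 gap mm at s=30,100: [1.04 0.42] stop edge off pivot 14.58
```

Request:
step_arm(
  linear=[
    [-0.1,0,0],
    [-0.1,-0.05,0],
    [0,0,0],
  ],
  roll=[-0.008,0,0],
)

```text
clock: 61.92
tool_pos: [0.4793, -0.3041, 0.0364]
orientation: [2.263, 2.178, 0.004]
ft_force: [2.8, 6.1, -2.8]
gripper_width: 0.0257
```

```bash
python3 gap.py sceneq|sed -n '1p;$p'; python3 g2.py sceneq
```

```text
[ 0.47932551 -0.30411498  0.03640581] [ 2.33929852  5.85788937 -2.5638257 ] 61.975
sceneq [122, 185, 170, 166, 171, 158, 136, 143, 141, 101, 137, 140, 157]
sceneq stop -0.3515 blade -0.3449 gap mm at s=30,100: [0.4  0.82] stop edge off pivot 14.59
```

Request:
step_arm(
  linear=[
    [0,0,-0.15],
    [0,0,0],
  ],
  roll=[0,0],
)

```text
clock: 62.22
tool_pos: [0.4792, -0.3043, 0.0355]
orientation: [2.263, 2.178, 0.003]
ft_force: [1.0, 6.0, 2.5]
gripper_width: 0.0259
```

Request:
step_arm(
  linear=[
    [0,0,0],
    [0,0,0],
    [0,0,0],
    [-0.2,0,-0.1],
    [-0.2,0,-0.1],
    [-0.1,0,0],
    [-0.1,0,0],
    [0,0,0],
  ],
  roll=[0,0,0,0,0,0,0,0],
  hand=-0.28,
)

```text
clock: 63.22
tool_pos: [0.4755, -0.3056, 0.0338]
orientation: [2.259, 2.175, 0.006]
ft_force: [7.2, -2.1, -1.1]
gripper_width: 0.033
```

Request:
step_arm(
  linear=[
    [0.2,0,0],
    [0.25,0,0],
    [0,0,4],
    [0,0,6],
    [0,4,2],
    [0,5,0],
    [0,5,0],
    [0,0,0],
  ],
  roll=[0,0,0,0,0,0,0,0],
)

```text
clock: 64.22
tool_pos: [0.4749, -0.1606, 0.1525]
orientation: [-2.255, -2.184, 0.002]
ft_force: [0.0, -0.7, -0.3]
gripper_width: 0.0333
```

```bash
python3 gap.py scener|sed -n '1p;$p'; python3 g2.py scenen scener; python3 - <<'E'
from h import *
for f in('sceneh','scenen','scener'):
    a=np.load(f'pics/{f}.npz'); S=a['a'][:,:,2]; d=a['d']
    K,D,t,Rm=cam('scene'); th=-.355;dv=np.array([np.cos(th),np.sin(th)]);bp=np.array([.4795,-.374]);m=np.array([-dv[1],dv[0]])
    z=[]
    for lo,hi in((.045,.07),(.07,.1),(.1,.14)):
        P=proj('scene',[[*(bp+s*dv+o*m),.0275] for s in np.linspace(lo,hi,8) for o in(.004,.006)]).round().astype(int)
        q=cv2.undistortPoints(P.reshape(-1,1,2).astype(float),K,D)[:,0]; dd=d[P[:,1],P[:,0]]
        z.append(np.median((t+(np.c_[q,np.ones(len(q))]*dd[:,None])@Rm.T)[:,2])*1e3)
    print(f,'blade z',np.round(z,1))
E
```

```text
[ 0.47512919 -0.1634766   0.15236385] [ 0.39513957 -0.51253016  0.59343743] 64.275
scener [186, 183, 172, 173, 163, 119, 119, 113, 114, 103, 112, 117, 109]
scenen stop -0.3439 blade -0.3603 gap mm at s=30,100: [ 0.91 -0.05] stop edge off pivot 14.45
scener stop -0.3508 blade -0.3594 gap mm at s=30,100: [ 1.01 -0.17] stop edge off pivot 14.53
sceneh blade z [25.7 24.8 23.4]
scenen blade z [27.4 27.1 27.4]
scener blade z [27.9 26.1 27.2]
```

```bash
python3 - <<'E'
from h import *
S=np.load('pics/scener.npz')['a'][:,:,2]
S2=S.astype(float)
for y in range(296,335,3):
    c=int(round(130-(y-300)*.6)); print(y,c-9,S[y,c-9:c+14])
E
```

```text
296 123 [159 160 160 165  84  98 171 160 154 112  93 133 159 154 126  76 104 141
 157 144 103  75 109]
299 122 [159 159 157 158 158 159 160 157 126  87 133 160 156 129  77 107 147 157
 145 103  72 103 127]
302 120 [157 120 107 157 158 158 160 159 129  91 132 160 157 129  78 104 145 157
 146 106  72  95 121]
305 118 [157 122  99 154 158 158 160 160 145  86 133 160 158 130  79 103 144 156
 153 122  67  88 117]
308 116 [155 123 101 152 157 158 159 161 149  84 131 160 162 150  78  97 146 158
 154 126  73  93 120]
311 114 [155 126 100 149 158 159 160 162 152  79 132 160 161 152  78  93 145 158
 155 127  71  76 102]
314 113 [128 104 147 159 159 160 162 152  91 131 158 161 161 162 159 158 158 155
 128  74  86 128 128]
317 111 [130 106 144 159 158 160 162 154  99 121 157 161 161 162 160 159 157 157
 146  71  71  92 121]
320 109 [125  98 142 159 159 160 163 153 103 119 155 161 160 162 160 159 157 158
 150  93  69  92 121]
323 107 [134 100 134 159 159 160 164 153 109 103 150 161 161 160 160 159 158 158
 149  92  70  94 123]
326 105 [136  92 114 154 160 160 163 157 117 108 149 160 159 160 159 158 158 158
 149  99  70  94 122]
329 104 [ 86 121 154 159 161 164 156 116 102 144 160 159 159 158 159 158 156 152
 103  71  70 118 122]
332 102 [ 98 113 147 161 161 163 157 122 102 142 158 159 159 158 158 158 157 151
 108  72  98 121 125]
```

```bash
python3 -c "
from h import *
print(ctrl.close_job())"
```

```text
the job is handed in; nothing more can be done
None
```

I finished the job and handed it in at about 64.3 s on the robot clock, under the 72 s limit.

**What I did**
- **Seating the bevel:** I set the bevel on the splayed corner. The first tries seated unevenly. On one lift the fingers closed too early and carried the bevel off, so I placed it again.
- **Locking it:** I pressed the stock and the blade home in turn, then pressed the lever flat there. It ended 29 mm above the counter at about 19 N, which is more than the 5 to 10 N it needs.
- **On the board:** I carried the locked bevel to the board and used the blade to swing the stop. I then pressed the stock back against the fence at about 7 N and backed the arm off.

**Last checks**
- **Height:** depth readings put the blade's top face at 26–28 mm along its length, against 27.5 mm when flat.
- **Stop and blade:** the dark line between them looks even along their length, within about 0.4 mm.
- **Disagreement:** the line fit instead puts the stop at -0.351 rad and the blade at -0.359 rad. It also shows about 1 mm of gap near the stop's pivot, where I think the fit is less reliable.
- **Fence:** I could not confirm the stock's fit against the fence in the images. It rests on the 7 N press and the blade lying level.
- **Other objects:** I did not aim at the bottle, cup, first aid box or thermometer case, and noticed no contact. I did not check them in a final picture.

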